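Clamp a slate slab for edge dressing

ROBOT

A 6-joint arm with a two-finger parallel gripper is mounted at the origin on the work surface. World frame = base frame: x ahead of the robot, y to its left, z up, the work surface at z = 0. Lengths are in m, angles in rad, forces in N, time in s.
With the tool pointing down it reaches from about 0.225 to 0.875 m from the base axis. Payload 3.4 kg.
Tool frame: the origin (TCP) lies midway between the tips of the shut fingers; the grasp point (between the pads) lies 19 mm behind it (manip.tcp_to_grasp is the distance from the TCP to the grasp point, in m); x points along the fingers, y is the direction in which the jaws open and shut, and the axes are right-handed (so a half turn about x gives the same grasp; the last joint's range is limited). The gripper opens to 85 mm and grips with 20 to 120 N. Pads are 22 mm wide; open, the fingers measure 114 mm over their backs; the gripper's body (76 mm by 85 mm) begins 54 mm behind the grasp point. The pads swing forward as they close: fully open they stand 13 mm farther back than shut.
Start: joints at [1.22, 0.276, 1.505, -0, 1.361, -0.121], TCP at [0.131, 0.56, 0.231] pointing down, gripper open.
Joint ranges: [-2.89, 2.89], [-0.75, 2.08], [0.22, 2.7], [-1.18, 4.32], [0.11, 2.71], [-2.7, 2.7]. Speed limits (rad/s): [2.57, 2.57, 3.14, 3.14, 3.14, 3.14].

INTERFACE

Orientations are given as a unit quaternion [w, x, y, z].
In Python, from rig import readout, eyes, job, manip gives the robot as it stands. The module is installed in compiled form; this text tells all that it offers.
- The arm moves only by the tool carry_out, never from a script. Its argument "deltas" is one flat list of numbers, 7 for each row, row after row: the shift along the tool's x, y, z scaled (see below), then the turn, a rotation vector about the tool's x, y, z scaled (see below), then the opening, from -1 (shut) to 1 (fully open). In form: [dx, dy, dz, ax, ay, az, grip, dx, dy, dz, ax, ay, az, grip, ...]. A call has 1 to 10 rows; each row shifts and turns the commanded pose from where the row before left it, along the tool's axes as they then stand; what a row does not reach is not made up. The controller multiplies each number of a shift by 60 mm and each number of a turn by 4 degrees. A row lasts 1/8 s, in which the tool goes at most 62.5 mm and 10.7 degrees, less where a joint would pass 70% of its speed; a pose out of reach is approached as far as the arm can. A call with a number of a shift or a turn outside -1 to 1 is refused whole. A call with a gripper value outside its range is refused whole. The fingers move at their own pace and stop on an object; "newtons" is the grip in N (left out, the last holds). Time passes only in rows, so rows that do not move let the fingers close. It gives the time, the measured TCP pose, the force and the opening at its end, in the units of the state.
- readout.get_state(): the state, without advancing time (a new reading comes with each control period).
- eyes.get_image(name): name is "side" or "top"; returns a dict with "color" (420x560x3 uint8, red, green, blue), "z_map" (420x560 float32, m along the optical axis (not along the pixel's ray), 0 where there is no reading), "mtx" (3x3 intrinsics, pixels), "origin" and "orientation" of the camera in the world. Camera axes: x right, y down, z forward; pixel columns grow to the right and rows downward; lengths in m; the calibration is good to about 2 mm. A picture is of the moment at which its call begins.
- job.sign_off(): hands the job in, once; it reports no verdict.
The state is a dict: "clock": time; "qpos": joint angles; "qd": joint speeds; "effort": joint torques, N m; "position": TCP position; "ee_rot": TCP orientation; "contact_force": force on the tool from outside, world axes, zero at the start; "moment": the same for the moment, N m; "width": finger opening in m.
Only numpy, scipy, OpenCV 4.12 (cv2) and the standard library are available. Lean on these libraries where they do the work, as an engineer would, in place of code of your own. Each camera call takes 0.05 s, during which the arm holds its last target.

TASK

Take the dark slate slab out of the wooden rack and slide it on edge down into the slot of the blue wedge clamp until it stands fully home on the slot floor, without dropping it. Then hold the hammer and tap the red end of the wooden wedge, with the hammer only, until the wedge stops advancing and grips the slab tight. Finally lay the hammer down on the bench clear of the clamp; leave everything else where it is.

Things in the scene. Friction and masses are not known exactly. Their poses are not given: they have to be found in the camera images.
- slate: the dark blue-grey slate slab, 20 (x) x 140 (y) x 105 mm (z), about 0.75 kg, standing on a long edge in one of the rack's three slots. Origin: centre of its underside (the 20 x 140 face); x is its thickness, y its length, z up. Both ways round are alike. It can be gripped across its thickness at the middle of its top edge
- limestone: cream limestone slab of the same size in another slot of the rack, origin and axes alike; not to be moved
- sandstone: tan sandstone slab of the same size in another slot of the rack, origin and axes alike; not to be moved
- rack: brown wooden rack fixed to the bench, 235 (x) x 160 (y) mm, three slots at x = -75, 0 and +75 mm that run along y. Slabs stand on its floor 12 mm above the bench, between pairs of stubs whose tops are 42 mm above the bench (about 2 mm play either side). Origin: centre of its underside
- clamp: wedge clamp fixed to the bench: steel base 125 (x) x 190 (y) x 25 mm, blue cheeks up to 76 mm, slot open at the top. Origin: on the bench under the slot's centre; x across the slot, y along it. Slot 23 mm wide (x), 143 mm long (y), floor at z = 25 mm, 51 mm deep, 45 degree lead-ins 5 mm wide round its mouth. Rear cheek on the +x side, the wedge on the -x side under a rail
- seat (a point): the centre of the slot's floor, 25 mm above the bench, axes as the clamp's: the slab's origin belongs here (with the wedge tight the slab is pushed up to 1.5 mm to +x)
- wedge: light wood wedge captive in the clamp. Origin: centre of its red struck end face (38 wide x 34 mm high, 44 mm above the bench), which sticks out at the clamp's +y end; axes as the clamp's. Slides along clamp -y (1 mm to +x per 8 mm) with 3.5 N friction and stays put. Face at clamp y = 142 to 150 mm at the start, about 118 mm when tight on the slab; pushes or taps of 12 to 20 N make it tight
- hammer: club hammer, 0.65 kg, lying on the bench: dark steel head 40 (x) x 80 (y) x 40 mm (z), flat striking faces at y = +40 and -40 mm; wooden handle 24 mm wide (y), 28 mm high, along -x from the head to x = -170 mm, its axis 20 mm above the underside. Origin: centre of the head's underside; balance point 6 mm from there towards the handle
- hammer_grip (a point): a place to grip the hammer's handle: on its axis, 50 mm from the head's centre towards the handle end (origin + (-50, 0, 20) mm in the hammer's frame), axes as the hammer's
- brush: dusting brush lying near the robot; bystander
- offcut: cream stone offcut 80 x 50 x 35 mm near the robot; bystander
- bottle: clear bottle, 64 mm wide, 190 mm high; bystander
- whetstone: reddish brown rubbing stone 150 x 50 x 25 mm; bystander
- cup: red cup, 84 mm wide, 85 mm high; bystander
Not all that is in view belongs to the job. Of the things that look like the slate, the larger one is meant. What is shaped like the hammer but pink is not meant.

How it is judged:
On the way, in this order (a step that is already met when the one before it is completed fails the run):
1. the slate slab stands fully home in the clamp's slot, released (z of slate in the frame of seat below 0.003 m and x of slate in the frame of seat between -0.004 and 0.004 m and y of slate in the frame of seat between -0.004 and 0.004 m and angle between slate's own z axis and vertical below 0.04 rad and angle between the y axis of slate and the y axis of clamp, either way round below 0.04 rad and contact force between the fingers and slate below 0.1 N), for 0.2 s.
2. the hammer drives the wedge up against the slab (contact force between hammer and wedge above 2 N and contact force between wedge and slate above 5 N).
At the end, for the whole second after the job is handed in: slate home in the slot (underside within 3 mm of the floor, within 4 mm of its centre, upright and in line to 2 degrees), wedge pressing on it with over 5 N, hammer at rest low on the bench (head underside below 45 mm, grip below 60 mm), not touching clamp or wedge (z of slate in the frame of seat below 0.003 m and x of slate in the frame of seat between -0.004 and 0.004 m and y of slate in the frame of seat between -0.004 and 0.004 m and angle between slate's own z axis and vertical below 0.04 rad and angle between the y axis of slate and the y axis of clamp, either way round below 0.04 rad and contact force between wedge and slate above 5 N and linear speed of each of slate, hammer below 0.02 m/s and height (world z) of hammer below 0.045 m and height (world z) of hammer_grip below 0.06 m and contact force between hammer and clamp below 0.1 N and contact force between hammer and wedge below 0.1 N).
It fails at once if the slate is dropped or thrown (faster than 0.45 m/s with no finger on it: a fall of about 10 mm) (contact force between the fingers and slate below 0.05 N and linear speed of slate above 0.45 m/s).
It fails at once if the wedge is pushed by the robot itself instead of the hammer (over 3 N) (contact force between any of the fingers, the arm and wedge above 3 N).
It fails at once if the wedge is driven by more than 20 mm while the slab is not in the slot (y of wedge in the frame of clamp below 0.122 m and z of slate in the frame of seat above 0.02 m).
It fails at once if another slab is shifted by more than 25 mm (distance of any of limestone, sandstone from where it was at the start of the episode above 0.025 m).
It fails at once if a bystander on the bench is shifted by more than 40 mm (distance of any of brush, offcut, bottle, whetstone, cup from where it was at the start of the episode above 0.04 m).
It also fails if it takes over 72 s, if anything falls off the work surface, if the arm or the gripper's body presses on something with over 40 N, if the wrist force passes 120 N, or if a joint passes its speed limit or range.

## Working session

There is one attempt and no reset: what is moved stays moved. The work goes in short steps, Python scripts to look and compute and a tool call to move; the robot and the scene stay as the last step left them, time stands still between calls to the robot, and variables do not carry over. Pictures are saved under pics/ and viewed, and the job is handed in when it is done.

Besides the shell and the picture viewer there is one more tool, called after "Call:" by a JSON object that holds its "name" and its "arguments", one argument or row to a line. carry_out: Moves the arm, as the interface text tells. Its arguments: {"type":"object","properties":{"deltas":{"type":"array"},"newtons":{"type":"number"}},"required":["deltas"]}

```bash
mkdir -p pics; ls; cat > h.py <<'E'
import numpy as np, cv2
from scipy.spatial.transform import Rotation as R
from rig import readout, eyes, job, manip
def q2R(q): return R.from_quat([q[1],q[2],q[3],q[0]]).as_matrix()
def grab(name):
    im=eyes.get_image(name); np.savez('%s.npz'%name,**im); return im
def load(name): return dict(np.load('%s.npz'%name))
def pts(im):
    z=im['z_map'];K=im['mtx'];v,u=np.mgrid[:z.shape[0],:z.shape[1]]
    P=np.stack([(u-K[0,2])/K[0,0]*z,(v-K[1,2])/K[1,1]*z,z],-1)
    W=P@q2R(im['orientation']).T+im['origin']; W[z==0]=np.nan; return W
def proj(im,p):
    c=(np.asarray(p)-im['origin'])@q2R(im['orientation']); K=im['mtx']
    return c[...,:2]/c[...,2:]*[K[0,0],K[1,1]]+[K[0,2],K[1,2]]
def save(im,fn,crop=None,s=1):
    a=im['color'][:,:,::-1]
    if crop: a=a[crop[1]:crop[3],crop[0]:crop[2]]
    cv2.imwrite('pics/'+fn,cv2.resize(a,None,fx=s,fy=s,interpolation=cv2.INTER_CUBIC))
E
python3 - <<'E'
from h import *
for n in('side','top'):
    im=grab(n); save(im,n+'0.png',s=1.4); print(n,im['origin'],im['orientation'],im['mtx'])
print(readout.get_state(), manip.tcp_to_grasp)
E
```

```text
pics
side [-0.16119763 -0.93999137  0.72347139] [-0.48533312  0.82712301 -0.24264965  0.14642553] [[500.28932072   0.         290.55208126]
 [  0.         500.28932072 201.37038689]
 [  0.           0.           1.        ]]
top [0.24523456 0.0633531  1.45489764] [-0.06052688  0.71132625 -0.69784722  0.05797171] [[502.79439818   0.         281.25168329]
 [  0.         502.79439818 209.231803  ]
 [  0.           0.           1.        ]]
{'clock': 0.1, 'qpos': array([ 1.22001868e+00,  2.76490947e-01,  1.50602431e+00, -1.07075507e-05,
        1.36070775e+00, -1.20998380e-01]), 'qd': array([ 7.66950562e-04,  3.20249899e-04, -4.74185213e-03,  9.93137223e-04,
        5.66951836e-04,  7.72846960e-05]), 'effort': array([ 1.33960122e-03, -4.17707276e+01, -2.46402383e+01, -3.12928587e-04,
        5.67367708e-03,  3.59968396e-06]), 'position': array([0.13080323, 0.55942512, 0.23054241]), 'ee_rot': array([ 0.70231388,  0.0804985 ,  0.70257611, -0.08162114]), 'contact_force': array([-0.25352454,  0.98470012, -0.04155926]), 'moment': array([-0.01275754, -0.0068818 ,  0.00987279]), 'width': 0.0853450502471177} 0.0187
```

View pics/side0.png

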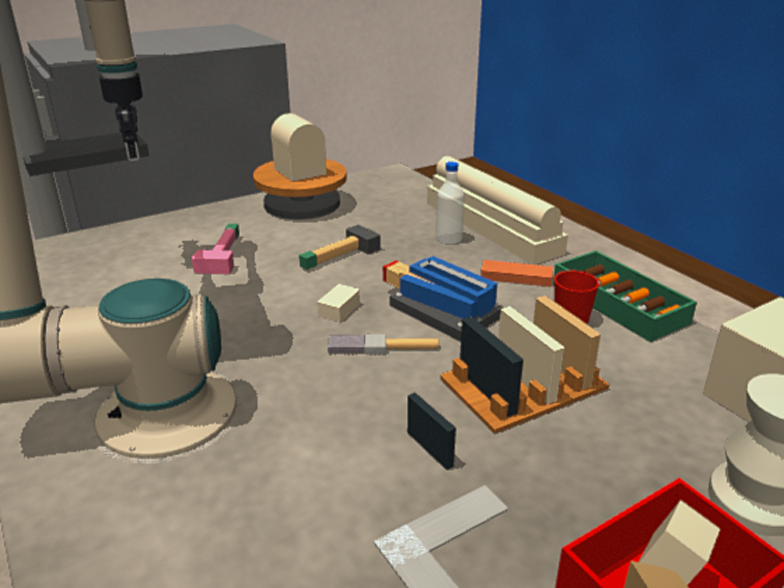

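View pics/top0.png

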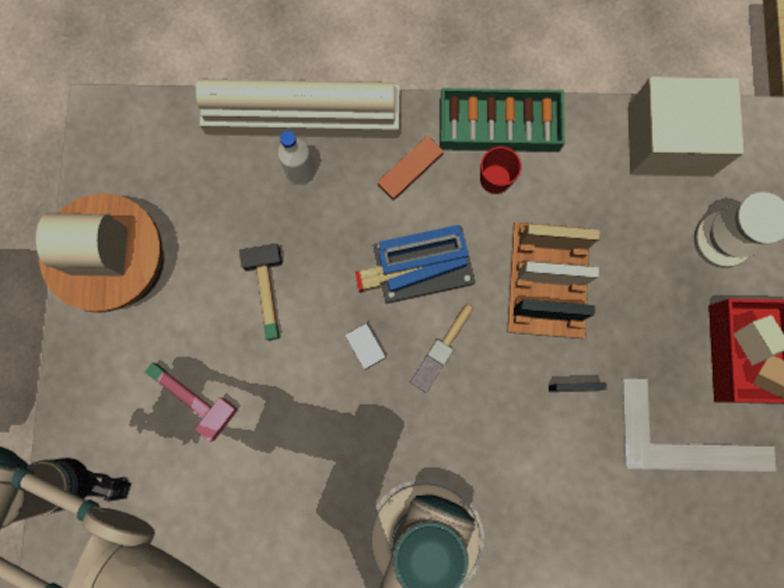

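The top view (world x up, y left) shows the slate in the rack slot nearest the robot, around (555,308) in the 784-wide picture. The clamp is at (425,262), with the wedge's red end at (361,280). The hammer is at (262,290), with its head at (260,257).

```bash
python3 - <<'E'
from h import *
im=load('top'); W=pts(im)
save(im,'t_clamp.png',(240,150,350,225),7); save(im,'t_rack.png',(355,150,435,245),6); save(im,'t_ham.png',(160,165,215,250),7)
def rect(mask,name):
    p=W[mask].reshape(-1,3); c,s,a=cv2.minAreaRect((p[:,:2]*1000).astype(np.float32)); print(name,len(p),np.round(c,1),np.round(s,1),a,'z',np.nanpercentile(p[:,2],[5,50,95]).round(4))
def box(u0,v0,u1,v1,z0,z1):
    m=np.zeros(W.shape[:2],bool); m[v0:v1,u0:u1]=1; return m&(W[...,2]>z0)&(W[...,2]<z1)
rect(box(355,205,435,235,.108,.125),'slate')
rect(box(355,180,435,205,.108,.125),'lime')
rect(box(355,155,435,180,.108,.125),'sand')
rect(box(355,150,435,245,.005,.125),'rack all')
rect(box(355,150,435,245,.006,.017),'rack floor')
rect(box(240,155,350,225,.068,.085),'clamp top')
rect(box(240,155,350,225,.018,.032),'base')
rect(box(240,155,350,225,.01,.085),'clampall')
rect(box(165,168,205,195,.033,.046),'head')
rect(box(165,196,205,250,.02,.046),'handle')
rect(box(165,168,205,250,.008,.046),'hammer')
E
```

```text
slate 397 [ 450.2 -245.1] [138.2  20.3] 86.2692642211914 z [0.1115 0.1165 0.1209]
lime 405 [ 524.7 -255. ] [140.3  21.7] 86.04776763916016 z [0.1106 0.1163 0.1216]
sand 396 [ 599.8 -259.4] [141.3  21.7] 86.44438934326172 z [0.1113 0.116  0.1204]
rack all 4625 [ 535.5 -262.4] [235.7 284.9] 89.7974624633789 z [0.0073 0.0386 0.1188]
rack floor 1749 [ 536.  -264.2] [280.9 233.4] 1.4012099504470825 z [0.0068 0.0114 0.0158]
clamp top 1030 [554.7  29. ] [ 93.9 208.9] 15.704651832580566 z [0.0697 0.0744 0.0795]
base 995 [550.1  10.7] [223.2 180.4] 81.72358703613281 z [0.0194 0.0246 0.0298]
clampall 3159 [549.9  40.3] [208.1 272.1] 0.6557360291481018 z [0.0203 0.0602 0.0778]
head 391 [551.1 348.3] [53.9 81.1] 9.102551460266113 z [0.0343 0.0393 0.0438]
handle 411 [455.2 330.3] [136.9  25.2] 11.065279006958008 z [0.0268 0.0328 0.038 ]
hammer 945 [492.8 358. ] [213.9 103.6] 0.5135710835456848 z [0.0165 0.0348 0.0428]
```

```bash
python3 - <<'E'
from h import *
im=load('side'); save(im,'s_clamp.png',(260,170,370,250),7)
E
```

```text
(no output)
```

View pics/t_clamp.png

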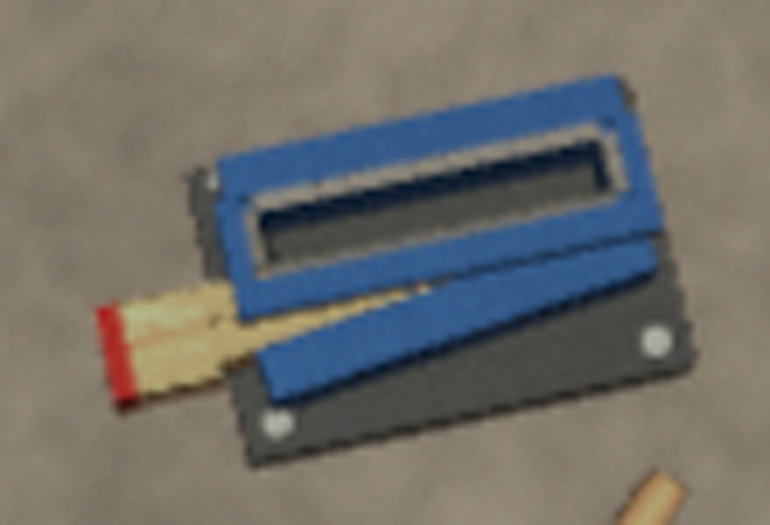

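View pics/t_rack.png

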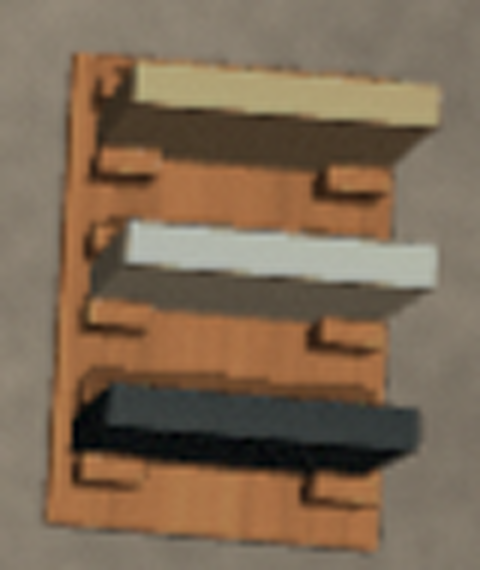

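View pics/s_clamp.png

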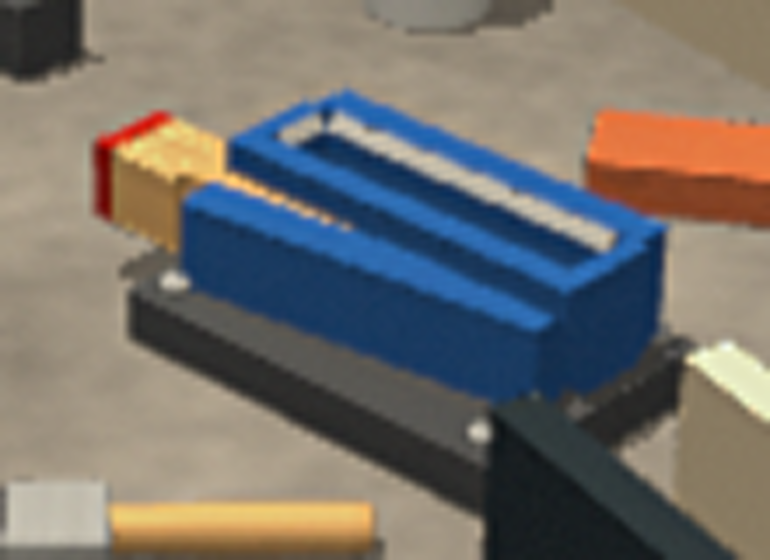

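View pics/t_ham.png

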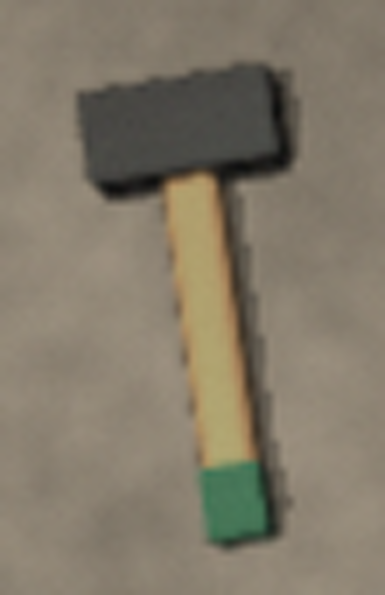

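```bash
python3 - <<'E'
from h import *
im=load('top'); 
def sv(im,fn,c,s):
    a=im['color'][c[1]:c[3],c[0]:c[2],::-1]; a=cv2.resize(a,None,fx=s,fy=s,interpolation=cv2.INTER_CUBIC)
    for i in range(0,c[2]-c[0],5):
        cv2.line(a,(int((i+.5)*s),0),(int((i+.5)*s),4 if i%10 else 9),(255,255,255),1)
        if i%10==0: cv2.putText(a,str(c[0]+i),(int((i+.5)*s)-8,20),0,.4,(255,255,255),1)
    for i in range(0,c[3]-c[1],5):
        cv2.line(a,(0,int((i+.5)*s)),(4 if i%10 else 9,int((i+.5)*s)),(255,255,255),1)
        if i%10==0: cv2.putText(a,str(c[1]+i),(10,int((i+.5)*s)),0,.4,(255,255,255),1)
    cv2.imwrite('pics/'+fn,a)
sv(im,'tc2.png',(264,158,338,200),10)
sv(load('side'),'sc2.png',(268,178,360,220),8)
E
```

```text
(no output)
```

View pics/tc2.png

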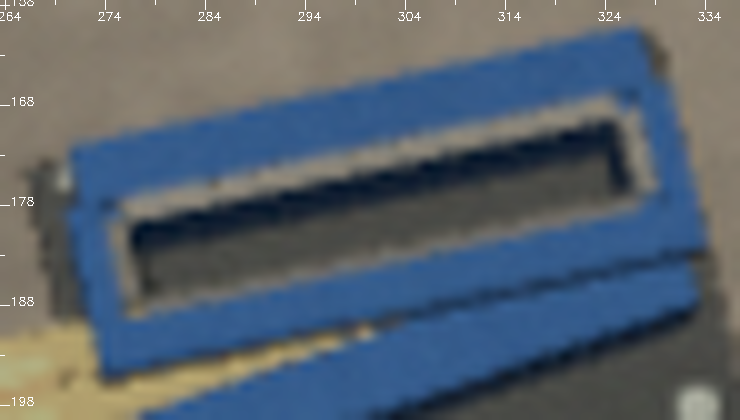

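View pics/sc2.png

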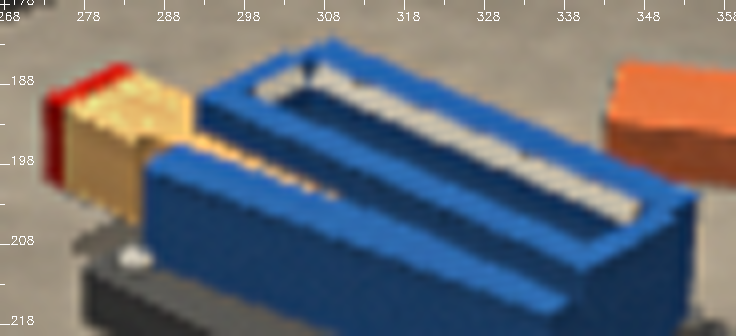

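```bash
cat >> h.py <<'E'
def ray(im,uv,z):
    K=im['mtx'];uv=np.asarray(uv,float)
    d=np.concatenate([(uv-[K[0,2],K[1,2]])/[K[0,0],K[1,1]],np.ones(uv.shape[:-1]+(1,))],-1)@q2R(im['orientation']).T
    return im['origin']+d*((z-im['origin'][2])/d[...,2])[...,None]
E
python3 - <<'E'
from h import *
im=load('top')
c=np.array([(107,205),(632,90),(658,191),(127,318)])/10-.5+[264,158]
w=ray(im,c,np.full(4,.076)); print(w.round(4),w.mean(0).round(4))
print([np.linalg.norm(w[i]-w[(i+1)%4]).round(4) for i in range(4)])
for a,b in((0,1),(3,2),(0,3),(1,2)): 
    d=w[a]-w[b]; print(np.degrees(np.arctan2(d[1],d[0])).round(2))
# base corners z=.025 
c=np.array([(190,172),(250,466),(692,370)])/7-.5+[240,150]
b=ray(im,c,np.full(3,.025)); print(b.round(4), np.linalg.norm(b[0]-b[1]),np.linalg.norm(b[2]-b[1]), (b[0]+b[2])/2)
# wedge red top corners z=.061
c=np.array([(97,310),(117,410)])/7-.5+[240,150]; r=ray(im,c,np.full(2,.061)); print('wedge',r.round(4),np.linalg.norm(r[0]-r[1]))
# side check mouth
s=load('side')
# hammer head corners z=.04  (crop 160,165 x7)
c=np.array([(80,95),(270,66),(282,160),(90,183)])/7-.5+[160,165]; h=ray(im,c,np.full(4,.04)); print('head',h.round(4),h.mean(0).round(4),[np.linalg.norm(h[i]-h[(i+1)%4]).round(4) for i in range(4)])
c=np.array([(193,178),(238,541)])/7-.5+[160,165]; q=ray(im,c,np.full(2,.034)); print('handle',q.round(4)); d=q[0]-q[1]; print(np.degrees(np.arctan2(d[1],d[0])),np.linalg.norm(d))
# slate top z=.117 (crop 355,150 x6)
c=np.array([(112,384),(418,410),(416,452),(104,427)])/6-.5+[355,150]; h=ray(im,c,np.full(4,.117)); print('slate',h.round(4),h.mean(0).round(4),[np.linalg.norm(h[i]-h[(i+1)%4]).round(4) for i in range(4)])
d=h[0]+h[3]-h[1]-h[2]; print(np.degrees(np.arctan2(d[1],d[0])))
# rack corners z=.012
c=np.array([(76,53),(47,525),(377,550)])/6-.5+[355,150]; h=ray(im,c,np.full(3,.012)); print('rack',h.round(4),((h[0]+h[2])/2).round(4),np.linalg.norm(h[0]-h[1]),np.linalg.norm(h[2]-h[1]))
E
python3 - <<'E'
import sys; sys.path.insert(0,'.')
from h import *
import os; os.chdir('.')
s=load('side')
# read corners in sc2 (x8, off 268,178): cheek block top corners: left (197,97)? far (333,38) right(695,195) near(583,268)
c=np.array([(197,97),(333,38),(697,195),(583,268)])/8-.5+[268,178]
w=ray(s,c,np.full(4,.076)); print('side block',w.round(4),w.mean(0))
t=load('top'); c=np.array([(72,147),(640,28),(706,250),(105,382)])/10-.5+[264,158]
w=ray(t,c,np.full(4,.076)); print('top block',w.round(4),w.mean(0))
E
```

```text
[[ 0.5674  0.0922  0.076 ]
 [ 0.6034 -0.0552  0.076 ]
 [ 0.5743 -0.0627  0.076 ]
 [ 0.5351  0.0859  0.076 ]] [0.57  0.015 0.076]
[np.float64(0.1517), np.float64(0.03), np.float64(0.1536), np.float64(0.0329)]
103.74
104.81
11.03
14.33
[[ 0.5906  0.1155  0.025 ]
 [ 0.4671  0.0879  0.025 ]
 [ 0.5106 -0.0938  0.025 ]] 0.12662148274017948 0.18678130395377435 [0.55063489 0.01089388 0.025     ]
wedge [[0.524  0.1504 0.061 ]
 [0.4832 0.1412 0.061 ]] 0.0418333440644978
head [[0.57   0.3909 0.04  ]
 [0.5837 0.3131 0.04  ]
 [0.5442 0.3063 0.04  ]
 [0.5331 0.3847 0.04  ]] [0.5577 0.3488 0.04  ] [np.float64(0.079), np.float64(0.0401), np.float64(0.0792), np.float64(0.0374)]
handle [[0.5372 0.3437 0.034 ]
 [0.3875 0.3179 0.034 ]]
9.791345627269429 0.15189894898681258
slate [[ 0.4648 -0.1774  0.117 ]
 [ 0.4556 -0.3143  0.117 ]
 [ 0.4366 -0.3129  0.117 ]
 [ 0.4452 -0.1736  0.117 ]] [ 0.4506 -0.2446  0.117 ] [np.float64(0.1373), np.float64(0.0191), np.float64(0.1396), np.float64(0.0199)]
86.30221434356368
rack [[ 0.6472 -0.1804  0.012 ]
 [ 0.4128 -0.1643  0.012 ]
 [ 0.4038 -0.3224  0.012 ]] [ 0.5255 -0.2514  0.012 ] 0.2349128347744539 0.15838166390517397
side block [[ 0.5155  0.089   0.076 ]
 [ 0.5814  0.101   0.076 ]
 [ 0.6181 -0.0584  0.076 ]
 [ 0.5561 -0.0765  0.076 ]] [0.56776796 0.01377587 0.076     ]
top block [[ 0.5839  0.1024  0.076 ]
 [ 0.6215 -0.0574  0.076 ]
 [ 0.5576 -0.0762  0.076 ]
 [ 0.5167  0.0916  0.076 ]] [0.56993287 0.01509947 0.076     ]
```

```bash
cat >> h.py <<'E'
def yawtool(yd):
    # tool x down, tool y at world angle yd (deg)
    a=np.radians(yd); y=np.array([np.cos(a),np.sin(a),0]); x=np.array([0,0,-1.]); return np.stack([x,y,np.cross(x,y)],1)
def plan(p,Rt):
    s=readout.get_state(); Rc=q2R(s['ee_rot']); 
    d=Rc.T@(np.asarray(p)-s['position']); rv=R.from_matrix(Rc.T@Rt).as_rotvec()
    print('pos',s['position'].round(4),'F',s['contact_force'].round(2),'w',round(s['width'],4),'t',s['clock'],'q',s['qpos'].round(2))
    print('shift mm',(d*1000).round(1),'units60',(d/.06).round(3),'turn units4',(np.degrees(rv)/4).round(3))
E
python3 - <<'E'
from h import *
im=load('top'); W=pts(im)
print(q2R(readout.get_state()['ee_rot']).round(3))
plan([.4505,-.2455,.22],yawtool(-3.8))
plan([.4505,-.2455,.22],yawtool(180-3.8))
save(im,'off.png',(230,205,345,285),6.5)
# line fits
c=im['color'].astype(float)
bl=c[...,2]-c[...,0]  # blue minus red
# rear cheek edge
P=[]
for u in range(274,326):
    v0=172-(u-272)*.21; vs=np.arange(int(v0)-5,int(v0)+5); f=bl[vs,u]; lo,hi=f[0],f[-1]; h=(lo+hi)/2
    i=np.where((f[:-1]<h)&(f[1:]>=h))[0][0]; P.append((u,vs[i]+(h-f[i])/(f[i+1]-f[i])))
w=ray(im,np.array(P),np.full(len(P),.076)); k=cv2.fitLine(w[:,:2].astype(np.float32),cv2.DIST_HUBER,0,1e-4,1e-4).ravel(); print('rear',np.degrees(np.arctan2(k[1],k[0])),k[2:])
# base lower edge: gray-dark -> bench brightness
g=c.sum(-1);P=[]
for u in range(280,335):
    v0=150+(466-(u-275.2)*7*.218)/7-.5; vs=np.arange(int(v0)-3,int(v0)+5); f=g[vs,u]; h=(f[:2].mean()+f[-2:].mean())/2
    i=np.where((f[:-1]<h)&(f[1:]>=h))[0]
    if len(i): i=i[0]; P.append((u,vs[i]+(h-f[i])/(f[i+1]-f[i])))
w=ray(im,np.array(P),np.full(len(P),.025)); k=cv2.fitLine(w[:,:2].astype(np.float32),cv2.DIST_HUBER,0,1e-4,1e-4).ravel(); print('base',len(P),np.degrees(np.arctan2(k[1],k[0])),k[2:])
E
```

```text
[[-0.001  0.228  0.974]
 [-0.002  0.974 -0.228]
 [-1.    -0.002 -0.   ]]
pos [0.1308 0.5594 0.2305] F [-0.25  0.98 -0.04] w 0.0853 t 0.1 q [ 1.22  0.28  1.51 -0.    1.36 -0.12]
shift mm [  11.6 -710.9  494.6] units60 [  0.193 -11.849   8.244] turn units4 [2.0159e+01 1.4000e-02 2.1000e-02]
pos [0.1308 0.5594 0.2305] F [-0.25  0.98 -0.04] w 0.0853 t 0.1 q [ 1.22  0.28  1.51 -0.    1.36 -0.12]
shift mm [  11.6 -710.9  494.6] units60 [  0.193 -11.849   8.244] turn units4 [-2.4841e+01 -2.2000e-02  1.5000e-02]
rear -76.49688 [0.60736454 0.00629006]
base 55 -76.5603 [0.48442328 0.00259569]
```

View pics/off.png

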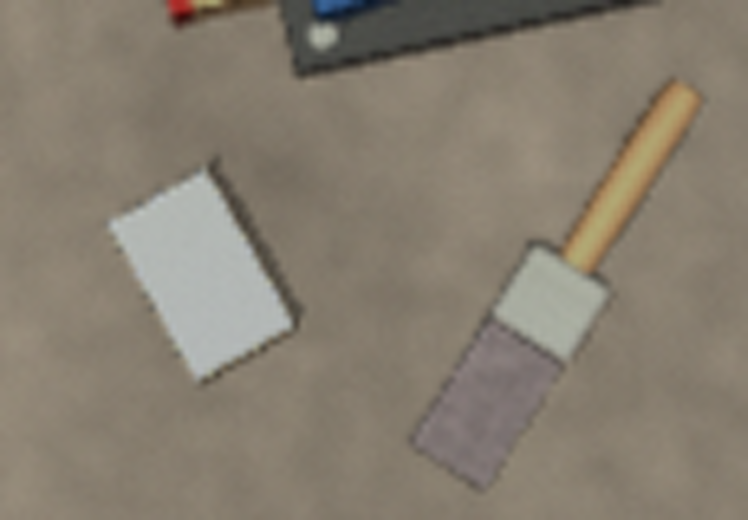

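Measured: slate top centre is (0.4505, -0.2455) with yaw -3.8°, matching the rack. The clamp is at about (0.5695, 0.0145) with yaw 13.5°. Next I move above the slate.

Call:
{"name": "carry_out", "arguments": {
  "deltas": [0, -0.79, 0.55, 0, 0, 0, 0.2, 0, -0.79, 0.55, 0, 0, 0, 0.2, 0, -0.79, 0.55, 0, 0, 0, 0.2, 0, -0.79, 0.55, 0, 0, 0, 0.2, 0, -0.79, 0.55, 0, 0, 0, 0.2, 0, -0.79, 0.55, 0, 0, 0, 0.2, 0, -0.79, 0.55, 0, 0, 0, 0.2, 0, -0.79, 0.55, 0, 0, 0, 0.2, 0, -0.79, 0.55, 0, 0, 0, 0.2, 0, -0.79, 0.55, 0, 0, 0, 0.2]
}}

```text
clock: 1.35
position: [0.3445, 0.0214, 0.2313]
ee_rot: [0.703, 0.081, 0.702, -0.081]
contact_force: [1.2, 0.8, 0.4]
width: 0.051
```

Call:
{"name": "carry_out", "arguments": {
  "deltas": [0, -0.79, 0.55, 0, 0, 0, 0.2, 0, -0.79, 0.55, 0, 0, 0, 0.2, 0, -0.79, 0.55, 0, 0, 0, 0.2, 0, -0.79, 0.55, 0, 0, 0, 0.2, 0, 0, 0, 1, 0, 0, 0.2, 0, 0, 0, 1, 0, 0, 0.2, 0, 0, 0, 1, 0, 0, 0.2, 0, 0, 0, 1, 0, 0, 0.2, 0, 0, 0, 1, 0, 0, 0.2, 0, 0, 0, 1, 0, 0, 0.2]
}}

```text
clock: 2.6
position: [0.4294, -0.1913, 0.2308]
ee_rot: [0.67, 0.226, 0.67, -0.226]
contact_force: [1.0, 0.7, -0.0]
width: 0.0514
```

Call:
{"name": "carry_out", "arguments": {
  "deltas": [0, 0, 0, 1, 0, 0, 0.2, 0, 0, 0, 1, 0, 0, 0.2, 0, 0, 0, 1, 0, 0, 0.2, 0, 0, 0, 1, 0, 0, 0.2, 0, 0, 0, 1, 0, 0, 0.2, 0, 0, 0, 1, 0, 0, 0.2, 0, 0, 0, 1, 0, 0, 0.2, 0, 0, 0, 1, 0, 0, 0.2, 0, 0, 0, 1, 0, 0, 0.2, 0, 0, 0, 1, 0, 0, 0.2]
}}

```text
clock: 3.85
position: [0.4294, -0.1913, 0.2308]
ee_rot: [0.552, 0.442, 0.553, -0.442]
contact_force: [-0.4, 0.9, 0.2]
width: 0.0513
```

```bash
python3 - <<'E'
from h import *
plan([.4505,-.2455,.13],yawtool(-3.8))
im=load('top')
c=np.array([(108,225),(210,165),(297,322),(200,382)])/6.5-.5+[230,205]; print(ray(im,c,np.full(4,.035)).round(3))
E
```

```text
pos [ 0.4294 -0.1913  0.2308] F [-0.37  0.9   0.16] w 0.0513 t 3.85 q [-0.57  0.12  1.71  0.    1.31 -0.79]
shift mm [100.8   8.7  57.6] units60 [1.68  0.146 0.96 ] turn units4 [ 4.125 -0.01   0.011]
[[0.398 0.169 0.035]
 [0.425 0.125 0.035]
 [0.357 0.085 0.035]
 [0.33  0.127 0.035]]
```

Call:
{"name": "carry_out", "arguments": {
  "deltas": [0, 0.07, 0.48, 0, 0, 0, 0.2, 0, 0.08, 0.48, 0, 0, 0, 0.2, 0, 0, 0, 1, 0, 0, 0.2, 0, 0, 0, 1, 0, 0, 0.2, 0, 0, 0, 1, 0, 0, 0.2, 0, 0, 0, 1, 0, 0, 0.2, 0.5, 0, 0, 0.125, 0, 0, 0.2, 0.5, 0, 0, 0, 0, 0, 0.2, 0.3, 0, 0, 0, 0, 0, 0.2, 0, 0, 0, 0, 0, 0, 0.2]
}}

```text
clock: 5.1
position: [0.4501, -0.2448, 0.1516]
ee_rot: [-0.482, -0.516, -0.485, 0.516]
contact_force: [-0.4, -0.1, 0.4]
width: 0.0509
```

```bash
python3 - <<'E'
from h import *
plan([.4505,-.2455,.083],yawtool(-3.8))
im=grab('top'); save(im,'a1t.png',(345,150,445,245),6)
im=grab('side'); save(im,'a1s.png',(290,190,450,310),5)
E
```

```text
pos [ 0.4501 -0.2448  0.1516] F [-0.37 -0.09  0.42] w 0.0509 t 5.1 q [-0.63  0.24  1.76  0.    1.14 -0.57]
shift mm [68.6  0.7  0.9] units60 [1.144 0.012 0.015] turn units4 [ 0.033 -0.035  0.052]
```

View pics/a1s.png

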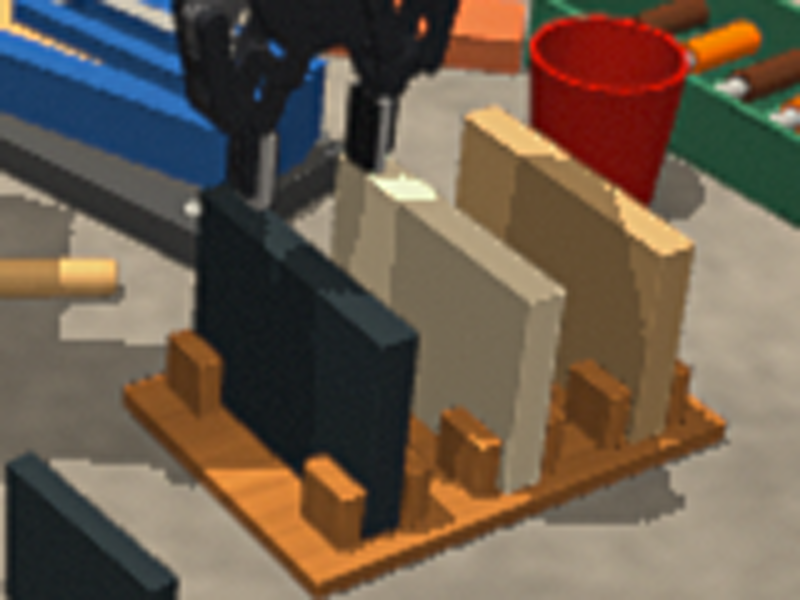

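View pics/a1t.png

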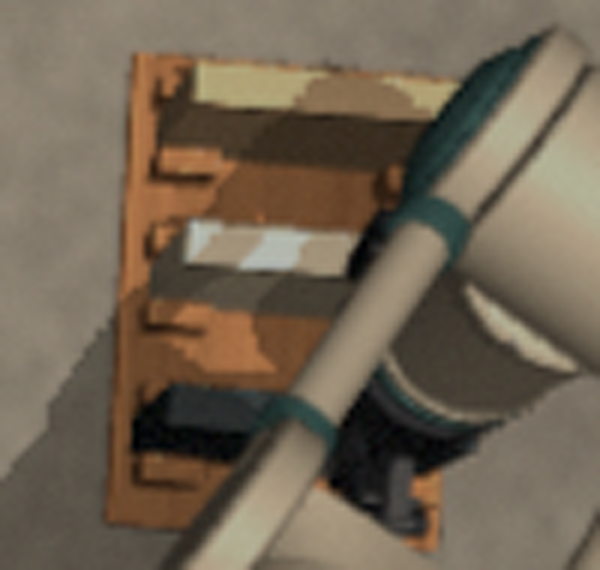

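The fingers straddle the slate's top edge midway along its length. I descend and grip.

Call:
{"name": "carry_out", "arguments": {
  "deltas": [0.3, 0, 0.01, 0, 0, 0, 0.2, 0.3, 0, 0, 0, 0, 0, 0.2, 0.3, 0, 0, 0, 0, 0, 0.2, 0.24, 0, 0, 0, 0, 0, 0.2, 0, 0, 0, 0, 0, 0, 0.2, 0, 0, 0, 0, 0, 0, -1, 0, 0, 0, 0, 0, 0, -1, 0, 0, 0, 0, 0, 0, -1, 0, 0, 0, 0, 0, 0, -1, 0, 0, 0, 0, 0, 0, -1],
  "newtons": 100
}}

```text
clock: 6.45
position: [0.452, -0.2467, 0.0859]
ee_rot: [0.485, 0.516, 0.483, -0.516]
contact_force: [-1.0, 0.3, 5.8]
width: 0.0187
```

```bash
python3 - <<'E'
from h import *
plan([.4505,-.2455,.083],yawtool(-3.8))
s=readout.get_state(); print(s['moment'],q2R(s['ee_rot']).round(3))
E
```

```text
pos [ 0.452  -0.2467  0.0859] F [-0.95  0.33  5.79] w 0.0187 t 6.45 q [-0.63  0.31  1.85  0.    0.98 -0.57]
shift mm [ 2.9 -1.6 -1.1] units60 [ 0.049 -0.027 -0.019] turn units4 [ 0.033  0.016 -0.03 ]
[0.06037761 0.10222496 0.05450342] [[ 0.002  0.998 -0.064]
 [-0.001 -0.064 -0.998]
 [-1.     0.002  0.001]]
```

Call:
{"name": "carry_out", "arguments": {
  "deltas": [-0.1, 0, 0, 0, 0, 0, -1, -0.2, 0, 0, 0, 0, 0, -1, -0.3, 0, 0, 0, 0, 0, -1, -0.3, 0, 0, 0, 0, 0, -1, -0.3, 0, 0, 0, 0, 0, -1, -0.3, 0, 0, 0, 0, 0, -1, -0.3, 0, 0, 0, 0, 0, -1, -0.3, 0, 0, 0, 0, 0, -1, -0.1, 0, 0, 0, 0, 0, -1, 0, 0, 0, 0, 0, 0, -1]
}}

```text
clock: 7.7
position: [0.4509, -0.2461, 0.2167]
ee_rot: [-0.484, -0.516, -0.484, 0.516]
contact_force: [0.2, -0.3, -7.7]
width: 0.0186
```

```bash
python3 - <<'E'
from h import *
plan([.5695,.0145,.21],yawtool(13.5))
print(readout.get_state()['moment'])
im=grab('side'); save(im,'a2s.png',(260,130,450,290),4)
E
```

```text
pos [ 0.4509 -0.2461  0.2167] F [ 0.18 -0.33 -7.68] w 0.0186 t 7.7 q [-0.64  0.19  1.66 -0.    1.29 -0.57]
shift mm [   6.8  101.7 -267.6] units60 [ 0.113  1.695 -4.46 ] turn units4 [-4.292 -0.005  0.006]
[-0.03875579  0.02733282  0.02729864]
```

View pics/a2s.png

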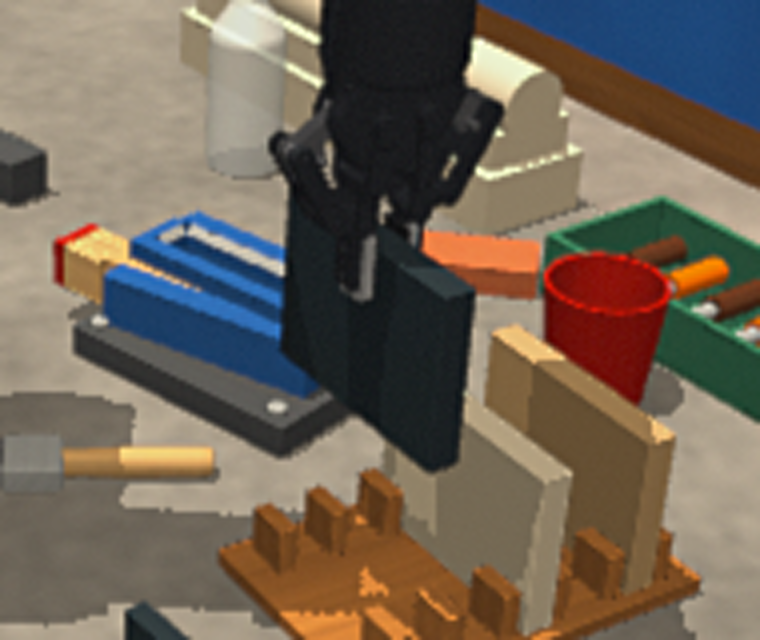

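Slate is lifted clear and hangs upright, with about 7.7 N on the wrist. Next I carry it over the clamp.

Call:
{"name": "carry_out", "arguments": {
  "deltas": [0, 0.1, -0.25, 0, 0, 0, -1, 0, 0.2, -0.5, 0, 0, 0, -1, 0, 0.2, -0.5, 0, 0, 0, -1, 0, 0.2, -0.5, 0, 0, 0, -1, 0, 0.2, -0.55, 0, 0, 0, -1, 0, 0.2, -0.55, 0, 0, 0, -1, 0, 0.2, -0.55, 0, 0, 0, -1, 0, 0.2, -0.5, 0, 0, 0, -1, 0, 0.12, -0.36, 0, 0, 0, -1, 0, 0.08, -0.2, 0, 0, 0, -1]
}}

```text
clock: 9.0
position: [0.5699, 0.0165, 0.216]
ee_rot: [-0.484, -0.515, -0.485, 0.516]
contact_force: [0.3, -0.7, -7.0]
width: 0.0187
```

Call:
{"name": "carry_out", "arguments": {
  "deltas": [0, 0, 0, -0.5, 0, 0, -1, 0, 0, 0, -0.8, 0, 0, -1, 0, 0, 0, -0.8, 0, 0, -1, 0, 0, 0, -0.8, 0, 0, -1, 0, 0, 0, -0.8, 0, 0, -1, 0, 0, 0, -0.6, 0, 0, -1, 0, 0, 0, 0, 0, 0, -1, 0, 0, 0, 0, 0, 0, -1]
}}

```text
clock: 10.0
position: [0.5698, 0.0137, 0.2168]
ee_rot: [0.555, 0.438, 0.555, -0.438]
contact_force: [0.1, -0.7, -7.4]
width: 0.0186
```

```bash
python3 - <<'E'
from h import *
plan([.5695,.0145,.17],yawtool(13.5))
im=grab('side'); save(im,'a3s.png',(230,100,390,240),5)
im=grab('top'); save(im,'a3t.png',(240,130,350,225),6)
E
```

```text
pos [0.5698 0.0137 0.2168] F [ 0.14 -0.66 -7.43] w 0.0186 t 10.0 q [-0.1   0.28  1.54 -0.    1.33 -0.33]
shift mm [46.8 -0.1 -0.9] units60 [ 0.781 -0.002 -0.014] turn units4 [-0.004  0.002  0.006]
```

View pics/a3s.png

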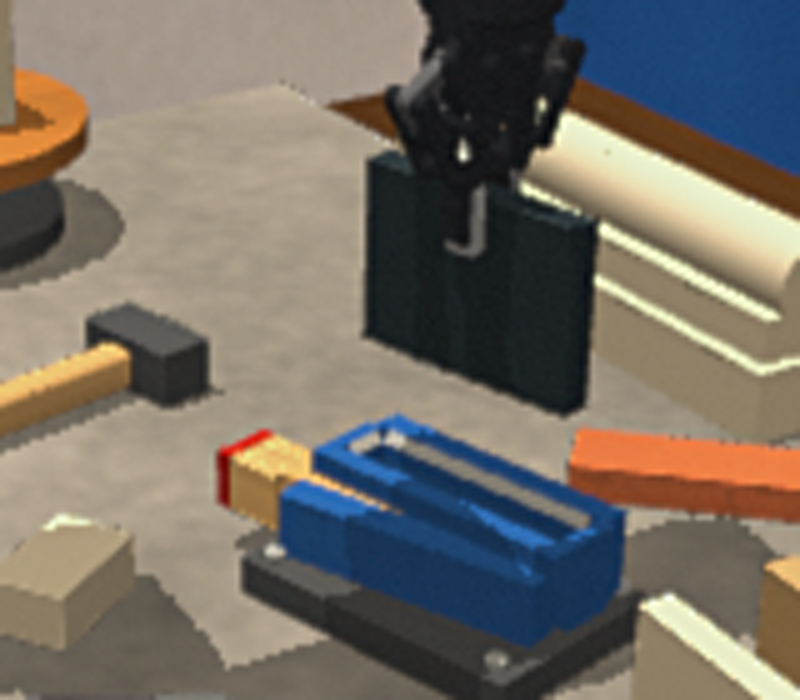

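View pics/a3t.png

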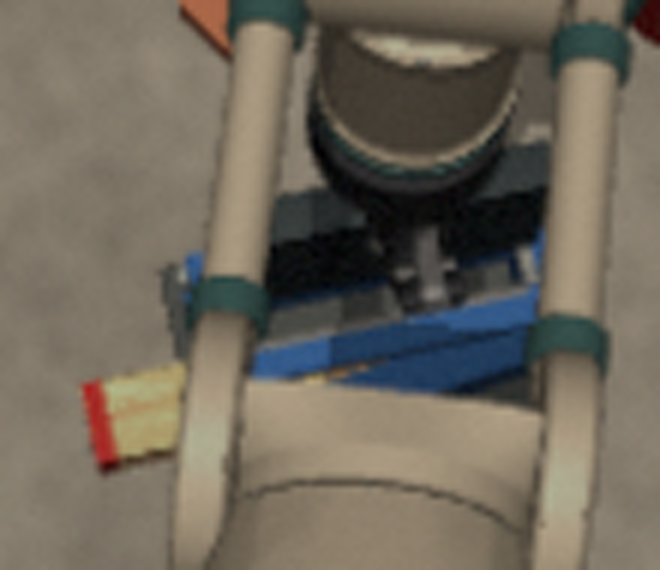

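```bash
python3 - <<'E'
from h import *
s=load('side'); 
p=np.array([.5698,.0137]); a=np.radians(13.5); X=np.array([np.cos(a),np.sin(a)]);Y=np.array([-X[1],X[0]])
for z in(.2168-.074,.2168-.074+.105):
  for sy in(1,-1):
    for sx in (-1,1):
      q=np.r_[p+X*sx*.01+Y*sy*.07,z]; print(round(z,3),sy,sx,((proj(s,q)+.5-[230,100])*5).round(0))
a=cv2.resize(s['color'][128:188,298:355,::-1],None,fx=10,fy=10,interpolation=cv2.INTER_CUBIC)
a=np.clip(a.astype(float)*1.8,0,255).astype(np.uint8); cv2.imwrite('pics/a3z.png',a)
E
```

```text
0.143 1 -1 [367. 336.]
0.143 1 1 [392. 325.]
0.143 -1 -1 [569. 418.]
0.143 -1 1 [593. 405.]
0.248 1 -1 [371. 155.]
0.248 1 1 [396. 145.]
0.248 -1 -1 [582. 227.]
0.248 -1 1 [606. 216.]
```

View pics/a3z.png

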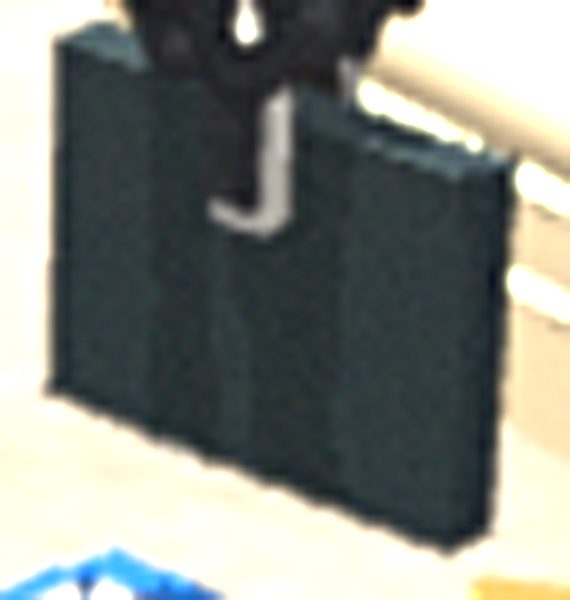

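Call:
{"name": "carry_out", "arguments": {
  "deltas": [0.2, 0, 0, 0, 0, 0, -1, 0.25, 0, 0, 0, 0, 0, -1, 0.25, 0, 0, 0, 0, 0, -1, 0.2, 0, 0, 0, 0, 0, -1, 0, 0, 0, 0, 0, 0, -1, 0, 0, 0, 0, 0, 0, -1]
}}

```text
clock: 10.85
position: [0.5706, 0.0143, 0.1632]
ee_rot: [0.556, 0.438, 0.555, -0.437]
contact_force: [-0.3, 0.0, -6.6]
width: 0.019
```

```bash
python3 - <<'E'
from h import *
plan([.5695,.0145,.163],yawtool(13.5))
s=grab('side')
a=cv2.resize(s['color'][140:215,285:365,::-1],None,fx=8,fy=8,interpolation=cv2.INTER_CUBIC)
a=np.clip(a.astype(float)*1.8,0,255).astype(np.uint8); cv2.imwrite('pics/a4z.png',a)
p=readout.get_state()['position']; a=np.radians(13.5); X=np.array([np.cos(a),np.sin(a)]);Y=np.array([-X[1],X[0]])
for z in(p[2]-.074,p[2]-.074+.105):
  for sy in(1,-1):
    for sx in (-1,1):
      q=np.r_[p[:2]+X*sx*.01+Y*sy*.07,z]; print(round(z,3),sy,sx,((proj(s,q)+.5-[285,140])*8).round(0))
t=grab('top'); save(t,'a4t.png',(260,150,345,205),9)
E
```

```text
pos [0.5706 0.0143 0.1632] F [-0.31  0.02 -6.64] w 0.019 t 10.85 q [-0.1   0.31  1.62  0.    1.2  -0.33]
shift mm [ 0.2 -1.  -0.5] units60 [ 0.003 -0.017 -0.008] turn units4 [ 0.009  0.003 -0.012]
0.089 1 -1 [146. 356.]
0.089 1 1 [184. 337.]
0.089 -1 -1 [463. 492.]
0.089 -1 1 [500. 471.]
0.194 1 -1 [152.  77.]
0.194 1 1 [191.  60.]
0.194 -1 -1 [482. 200.]
0.194 -1 1 [521. 181.]
```

View pics/a4z.png

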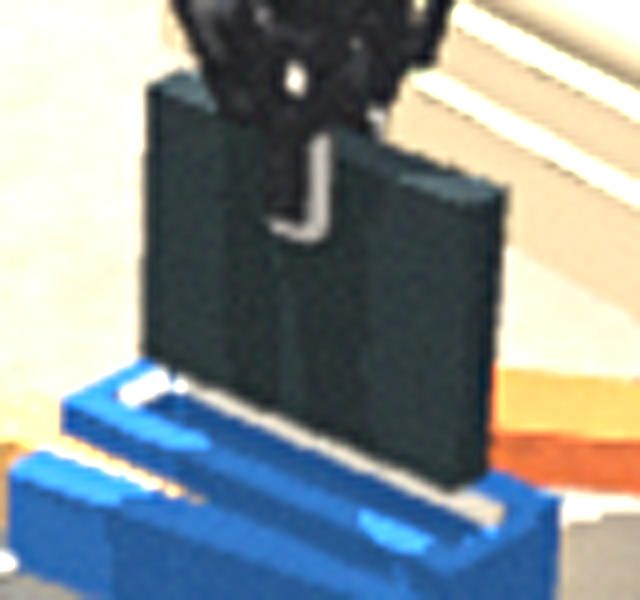

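View pics/a4t.png

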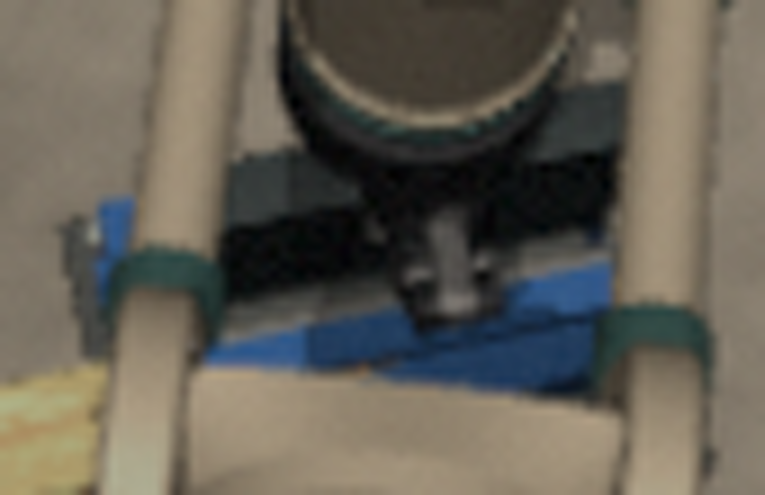

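In the side view the slab stands over the mouth and lines up with it: its lower edge runs from (143,360) to (462,488), parallel to the slot. I nudge it 1.5 mm and start lowering.

Call:
{"name": "carry_out", "arguments": {
  "deltas": [0, -0.02, 0.025, 0, 0, 0, -1, 0.1, 0, 0, 0, 0, 0, -1, 0.1, 0, 0, 0, 0, 0, -1, 0.08, 0, 0, 0, 0, 0, -1, 0.08, 0, 0, 0, 0, 0, -1, 0, 0, 0, 0, 0, 0, -1],
  "newtons": 60
}}

```text
clock: 11.7
position: [0.5691, 0.0126, 0.1407]
ee_rot: [0.555, 0.437, 0.556, -0.438]
contact_force: [0.0, 0.5, -6.9]
width: 0.0186
```

No contact, bottom about 10 mm into the mouth. I continue.

Call:
{"name": "carry_out", "arguments": {
  "deltas": [0.08, 0, 0, 0, 0, 0, -1, 0.08, 0, 0, 0, 0, 0, -1, 0.08, 0, 0, 0, 0, 0, -1, 0.08, 0, 0, 0, 0, 0, -1, 0, 0, 0, 0, 0, 0, -1]
}}

```text
clock: 12.32
position: [0.569, 0.0126, 0.1216]
ee_rot: [0.555, 0.437, 0.556, -0.438]
contact_force: [-1.0, 0.9, -8.3]
width: 0.0187
```

Call:
{"name": "carry_out", "arguments": {
  "deltas": [0.08, 0, 0, 0, 0, 0, -1, 0.08, 0, 0, 0, 0, 0, -1, 0.08, 0, 0, 0, 0, 0, -1, 0.04, 0, 0, 0, 0, 0, -1, 0, 0, 0, 0, 0, 0, -1]
}}

```text
clock: 12.95
position: [0.5692, 0.0126, 0.105]
ee_rot: [0.555, 0.438, 0.556, -0.438]
contact_force: [0.5, 0.3, -7.8]
width: 0.0186
```

Call:
{"name": "carry_out", "arguments": {
  "deltas": [0.04, 0, 0, 0, 0, 0, -1, 0.03, 0, 0, 0, 0, 0, -1, 0.03, 0, 0, 0, 0, 0, -1, 0, 0, 0, 0, 0, 0, -1]
}}

```text
clock: 13.45
position: [0.5693, 0.0126, 0.0992]
ee_rot: [0.555, 0.438, 0.555, -0.438]
contact_force: [0.7, 0.3, -8.5]
width: 0.0186
```

Call:
{"name": "carry_out", "arguments": {
  "deltas": [0.03, 0, 0, 0, 0, 0, -1, 0.03, 0, 0, 0, 0, 0, -1, 0, 0, 0, 0, 0, 0, -1]
}}

```text
clock: 13.82
position: [0.5695, 0.0126, 0.0989]
ee_rot: [0.556, 0.438, 0.555, -0.437]
contact_force: [-5.0, 1.1, 11.8]
width: 0.0184
```

Upward force rose at TCP z = 0.099, which matches the slot floor. I release.

Call:
{"name": "carry_out", "arguments": {
  "deltas": [-0.02, 0, 0, 0, 0, 0, -0.2, 0, 0, 0, 0, 0, 0, 0, 0, 0, 0, 0, 0, 0, 0.1, 0, 0, 0, 0, 0, 0, 0.1, 0, 0, 0, 0, 0, 0, 0.1]
}}

```text
clock: 14.45
position: [0.5693, 0.0125, 0.0967]
ee_rot: [0.555, 0.438, 0.556, -0.438]
contact_force: [-0.0, 0.3, 0.2]
width: 0.0469
```

Call:
{"name": "carry_out", "arguments": {
  "deltas": [-0.2, 0, 0, 0, 0, 0, 0.1, -0.4, 0, 0, 0, 0, 0, 0.1, -0.6, 0, 0, 0, 0, 0, 0.1, -0.8, 0, 0, 0, 0, 0, 0.1, -0.4, 0, 0, 0, 0, 0, 0.1, 0, 0, 0, 0, 0, 0, 0.1]
}}

```text
clock: 15.2
position: [0.5707, 0.0124, 0.2438]
ee_rot: [0.557, 0.439, 0.554, -0.436]
contact_force: [-0.6, 0.5, 0.1]
width: 0.0469
```

```bash
python3 - <<'E'
from h import *
s=grab('side')
a=cv2.resize(s['color'][140:225,265:365,::-1],None,fx=7,fy=7,interpolation=cv2.INTER_CUBIC)
a=np.clip(a.astype(float)*1.5,0,255).astype(np.uint8); cv2.imwrite('pics/a5z.png',a)
a=np.radians(13.5); X=np.array([np.cos(a),np.sin(a)]);Y=np.array([-X[1],X[0]]);p=np.array([.5695,.0145])
for z in(.13,):
  for sy in(1,-1):
    for sx in (-1,1):
      q=np.r_[p+X*sx*.01+Y*sy*.07,z]; print(round(z,3),sy,sx,((proj(s,q)+.5-[265,140])*7).round(0))
ang=13.5
# hammer
Hc=np.array([.5577,.3488]);
for yaw in (9.8,): 
    a=np.radians(yaw); g=Hc-.05*np.array([np.cos(a),np.sin(a)]); print('grip',g)
    plan([*g,.2],yawtool(yaw+90))
E
```

```text
0.13 1 -1 [266. 220.]
0.13 1 1 [301. 204.]
0.13 -1 -1 [548. 335.]
0.13 -1 1 [581. 317.]
grip [0.50842961 0.34028953]
pos [0.5696 0.0125 0.2418] F [ 0.22 -0.59 -0.32] w 0.0469 t 15.25 q [-0.1   0.26  1.5   0.    1.38 -0.34]
shift mm [  41.6   17.2 -333. ] units60 [ 0.694  0.287 -5.549] turn units4 [-2.1565e+01  2.9000e-02 -1.6000e-02]
```

View pics/a5z.png

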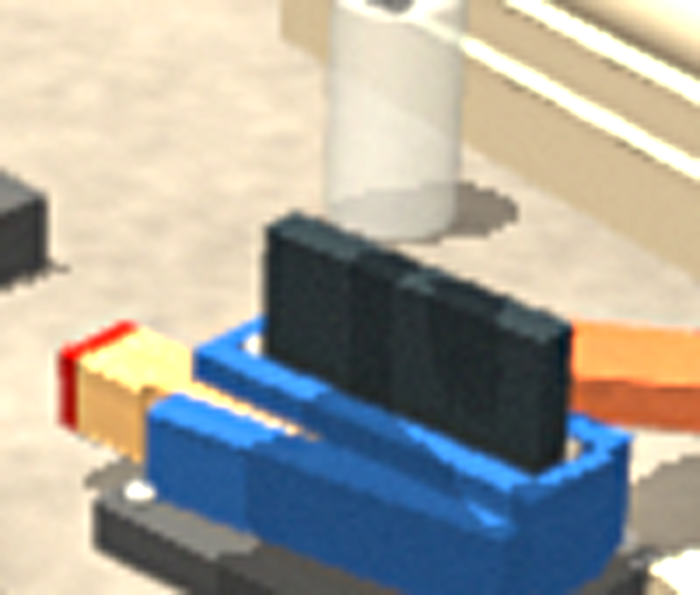

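Slab stands home and upright in the slot; wedge untouched. Now the hammer.

Call:
{"name": "carry_out", "arguments": {
  "deltas": [0, 0.02, -0.35, -1, 0, 0, 0.1, 0, 0, 0, 1, 0, 0, 0.1, 0, 0.04, -0.7, 0, 0, 0, 0.1, 0, 0.04, -0.75, 0, 0, 0, 0.1, 0, 0.04, -0.75, 0, 0, 0, 0.1, 0, 0.04, -0.75, 0, 0, 0, 0.1, 0, 0.04, -0.75, 0, 0, 0, 0.1, 0, 0.03, -0.75, 0, 0, 0, 0.1, 0, 0.03, -0.5, 0, 0, 0, 0.1, 0, 0, -0.25, 0, 0, 0, 0.1]
}}

```text
clock: 16.5
position: [0.5057, 0.3423, 0.2392]
ee_rot: [0.556, 0.435, 0.557, -0.437]
contact_force: [-0.4, -0.6, 0.1]
width: 0.0468
```

Call:
{"name": "carry_out", "arguments": {
  "deltas": [0, 0, 0, -1, 0, 0, 0.1, 0, 0, 0, -1, 0, 0, 0.1, 0, 0, 0, -1, 0, 0, 0.1, 0, 0, 0, -1, 0, 0, 0.1, 0, 0, 0, -1, 0, 0, 0.1, 0, 0, 0, -1, 0, 0, 0.1, 0, 0, 0, -1, 0, 0, 0.1, 0, 0, 0, -1, 0, 0, 0.1, 0, 0, 0, -1, 0, 0, 0.1, 0, 0, 0, -1, 0, 0, 0.1]
}}

```text
clock: 17.75
position: [0.507, 0.3397, 0.2399]
ee_rot: [0.671, 0.22, 0.672, -0.221]
contact_force: [0.2, 0.1, -0.1]
width: 0.0471
```

Call:
{"name": "carry_out", "arguments": {
  "deltas": [0, 0, 0, -1, 0, 0, 0.1, 0, 0, 0, -1, 0, 0, 0.1, 0, 0, 0, -1, 0, 0, 0.1, 0, 0, 0, -1, 0, 0, 0.1, 0, 0, 0, -1, 0, 0, 0.1, 0, 0, 0, -1, 0, 0, 0.1, 0, 0, 0, -1, 0, 0, 0.1, 0, 0, 0, -1, 0, 0, 0.1, 0, 0, 0, -1, 0, 0, 0.1, 0, 0, 0, -1, 0, 0, 0.1]
}}

```text
clock: 19.0
position: [0.507, 0.3397, 0.2399]
ee_rot: [0.706, -0.023, 0.707, 0.022]
contact_force: [0.3, 0.5, 0.1]
width: 0.0471
```

Call:
{"name": "carry_out", "arguments": {
  "deltas": [0, 0, 0, -1, 0, 0, 0.1, 0, 0, 0, -0.55, 0, 0, 0.1, 0, 0, 0, 0, 0, 0, 0.1]
}}

```text
clock: 19.38
position: [0.5071, 0.3398, 0.2401]
ee_rot: [0.704, -0.06, 0.705, 0.06]
contact_force: [0.1, -0.2, 0.0]
width: 0.047
```

```bash
python3 - <<'E'
from h import *
plan([.5085,.3403,.08],yawtool(99.8))
im=load('top')
# refine hammer: head top & handle widths from pre-move image line fit? handle edges
c=im['color'].astype(float)
E
```

```text
pos [0.5071 0.3398 0.2401] F [ 0.13 -0.19  0.01] w 0.047 t 19.375 q [ 0.48  0.33  1.41 -0.    1.41 -1.26]
shift mm [160.1   0.4   1.7] units60 [2.668 0.006 0.029] turn units4 [-0.017 -0.026  0.009]
```

Call:
{"name": "carry_out", "arguments": {
  "deltas": [0.4, 0, 0.02, 0, 0, 0, 0.1, 0.7, 0, 0.01, 0, 0, 0, 0.1, 0.7, 0, 0, 0, 0, 0, 0.1, 0.5, 0, 0, 0, 0, 0, 0.1, 0.2, 0, 0, 0, 0, 0, 0.1, 0, 0, 0, 0, 0, 0, 0.1]
}}

```text
clock: 20.12
position: [0.5092, 0.3404, 0.0904]
ee_rot: [0.704, -0.06, 0.705, 0.06]
contact_force: [0.2, 0.5, -0.3]
width: 0.047
```

```bash
python3 - <<'E'
from h import *
plan([.5085,.3403,.007],yawtool(99.8))
s=grab('side'); save(s,'b1s.png',(200,130,300,215),7)
s=grab('top'); save(s,'b1t.png',(150,150,230,240),7)
E
```

```text
pos [0.5092 0.3404 0.0904] F [ 0.23  0.47 -0.27] w 0.047 t 20.125 q [ 0.48  0.44  1.63  0.    1.08 -1.26]
shift mm [83.4  0.1 -0.6] units60 [ 1.39e+00  1.00e-03 -1.00e-02] turn units4 [-0.019 -0.019  0.005]
```

View pics/b1s.png

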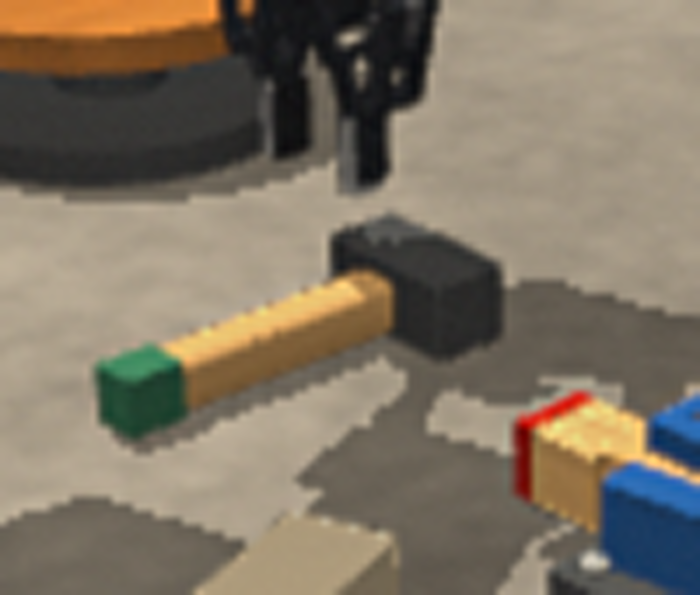

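View pics/b1t.png

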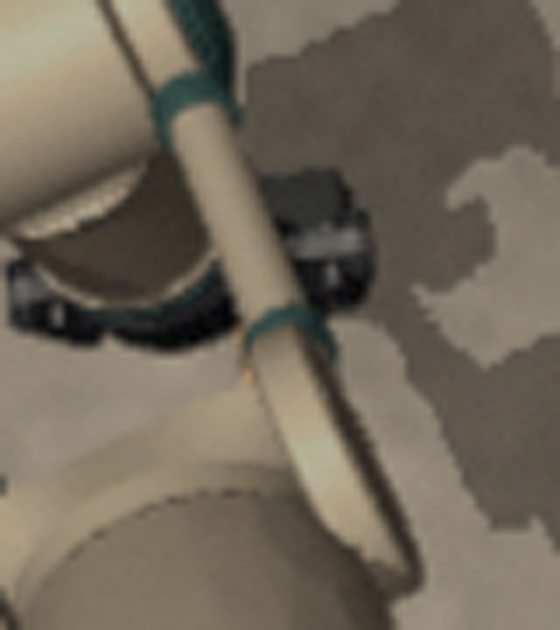

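Call:
{"name": "carry_out", "arguments": {
  "deltas": [0.4, 0, 0, 0, 0, 0, 0.1, 0.4, 0, 0, 0, 0, 0, 0.1, 0.35, 0, 0, 0, 0, 0, 0.1, 0.2, 0, 0, 0, 0, 0, 0.1, 0, 0, 0, 0, 0, 0, 0.1, 0, 0, 0, 0, 0, 0, -1, 0, 0, 0, 0, 0, 0, -1, 0, 0, 0, 0, 0, 0, -1, 0, 0, 0, 0, 0, 0, -1, 0, 0, 0, 0, 0, 0, -1],
  "newtons": 120
}}

```text
clock: 21.48
position: [0.5103, 0.3414, 0.0115]
ee_rot: [0.705, -0.059, 0.704, 0.061]
contact_force: [-1.2, 0.4, 6.0]
width: 0.0216
```

```bash
python3 - <<'E'
from h import *
plan([.5085,.3403,.007],yawtool(99.8))
im=load('top')
a=np.radians(13.5); X=np.array([np.cos(a),np.sin(a)]);Y=np.array([-X[1],X[0]]);C=np.array([.5695,.0145])
w=np.array([[.524,.1504],[.4832,.1412]]); print('wedge corners clamp frame',(w-C)@X,(w-C)@Y)
o=np.array([[.398,.169],[.425,.125],[.357,.085],[.33,.127]]); print('offcut',((o-C)@X).round(3),((o-C)@Y).round(3))
E
```

```text
pos [0.5103 0.3414 0.0115] F [-1.2   0.45  6.02] w 0.0216 t 21.475 q [ 0.48  0.52  1.71  0.    0.91 -1.27]
shift mm [ 4.5 -0.8 -2. ] units60 [ 0.075 -0.013 -0.033] turn units4 [-0.019  0.039 -0.021]
wedge corners clamp frame [-0.01251761 -0.054338  ] [0.14276684 0.1433456 ]
offcut [-0.131 -0.115 -0.19  -0.207] [0.19  0.141 0.118 0.165]
```

Call:
{"name": "carry_out", "arguments": {
  "deltas": [-0.1, 0, 0, 0, 0, 0, -1, -0.2, 0, 0, 0, 0, 0, -1, -0.4, 0, 0, 0, 0, 0, -1, -0.5, 0, 0, 0, 0, 0, -1, -0.5, 0, 0, 0, 0, 0, -1, -0.4, 0, 0, 0, 0, 0, -1, -0.2, 0, 0, 0, 0, 0, -1, 0, 0, 0, 0, 0, 0, -1]
}}

```text
clock: 22.48
position: [0.5096, 0.3405, 0.1484]
ee_rot: [0.705, -0.06, 0.704, 0.06]
contact_force: [0.3, 0.3, -5.7]
width: 0.0216
```

```bash
python3 - <<'E'
from h import *
a=np.radians(13.5); X=np.array([np.cos(a),np.sin(a)]);Y=np.array([-X[1],X[0]]);C=np.array([.5695,.0145])
plan([*(C-.081*X+.23*Y),.1],yawtool(103.5))
s=readout.get_state(); print(s['moment'],q2R(s['ee_rot']).round(3))
s=grab('side'); save(s,'b2s.png',(190,90,310,205),6)
E
```

```text
pos [0.5096 0.3405 0.1484] F [ 0.34  0.34 -5.75] w 0.0216 t 22.475 q [ 0.48  0.39  1.55  0.    1.2  -1.27]
shift mm [  48.3 -107.3  -92. ] units60 [ 0.805 -1.788 -1.534] turn units4 [-0.942  0.013 -0.004]
[-0.06592729  0.30739756  0.02804769] [[ 0.001 -0.169  0.986]
 [ 0.     0.986  0.169]
 [-1.     0.     0.001]]
```

View pics/b2s.png

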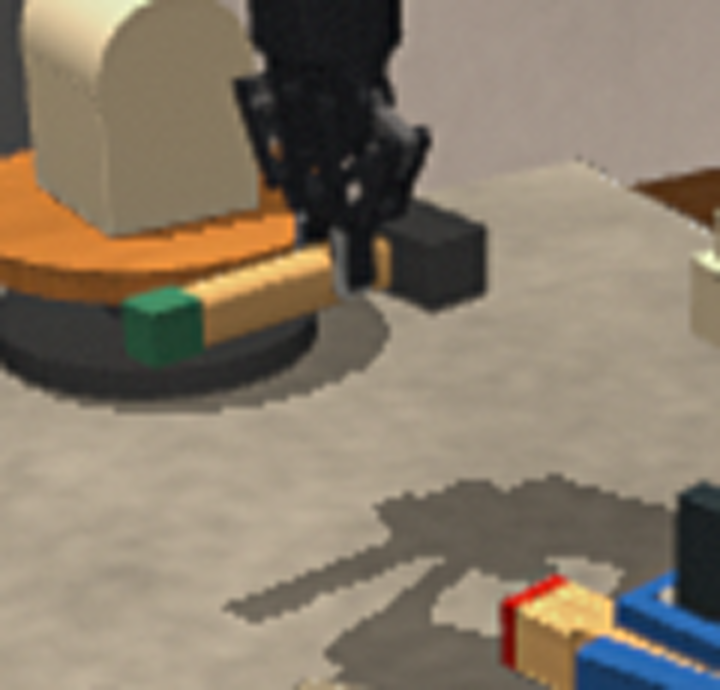

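The hammer is held level. I carry it beside the wedge, turn it in line, and lower it.

Call:
{"name": "carry_out", "arguments": {
  "deltas": [0, -0.2, -0.17, 0, 0, 0, -1, 0, -0.4, -0.35, 0, 0, 0, -1, 0, -0.4, -0.35, 0, 0, 0, -1, 0, -0.4, -0.35, 0, 0, 0, -1, 0, -0.29, -0.22, 0, 0, 0, -1, 0, -0.1, -0.1, 0, 0, 0, -1, 0, 0, 0, -0.5, 0, 0, -1, 0, 0, 0, -0.44, 0, 0, -1, 0.4, 0, 0, 0, 0, 0, -1, 0, 0, 0, 0, 0, 0, -1]
}}

```text
clock: 23.78
position: [0.4354, 0.2192, 0.1224]
ee_rot: [0.701, -0.084, 0.704, 0.083]
contact_force: [-0.5, 0.2, -4.7]
width: 0.0214
```

```bash
python3 - <<'E'
from h import *
a=np.radians(13.5); X=np.array([np.cos(a),np.sin(a)]);Y=np.array([-X[1],X[0]]);C=np.array([.5695,.0145])
plan([*(C-.081*X+.23*Y),.0475],yawtool(103.5))
s=grab('side'); save(s,'b3s.png',(200,120,320,230),6)
s=grab('top'); save(s,'b3t.png',(180,150,310,270),5)
E
```

```text
pos [0.4354 0.2192 0.1224] F [-0.48  0.2  -4.7 ] w 0.0214 t 23.775 q [ 0.32  0.24  1.85  0.    1.05 -1.48]
shift mm [74.9 -0.3  1.9] units60 [ 1.249 -0.006  0.032] turn units4 [ 0.019 -0.061  0.002]
```

View pics/b3s.png

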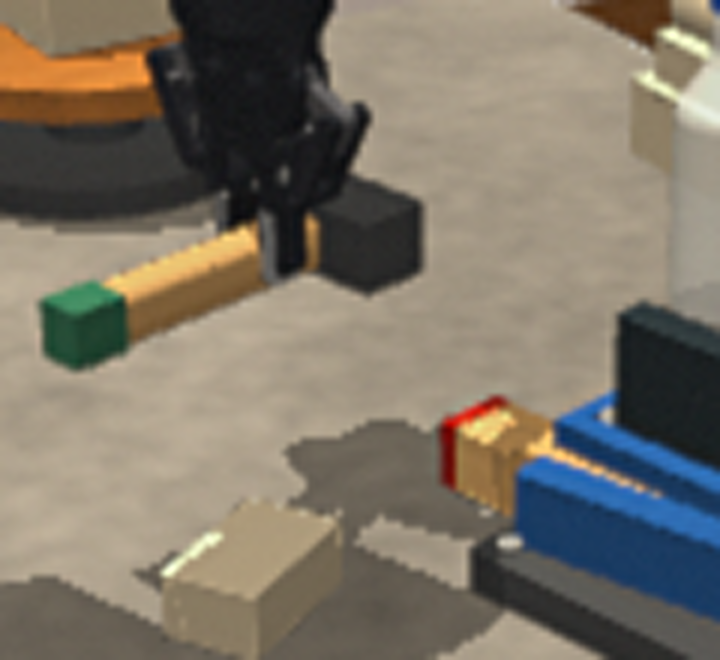

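View pics/b3t.png

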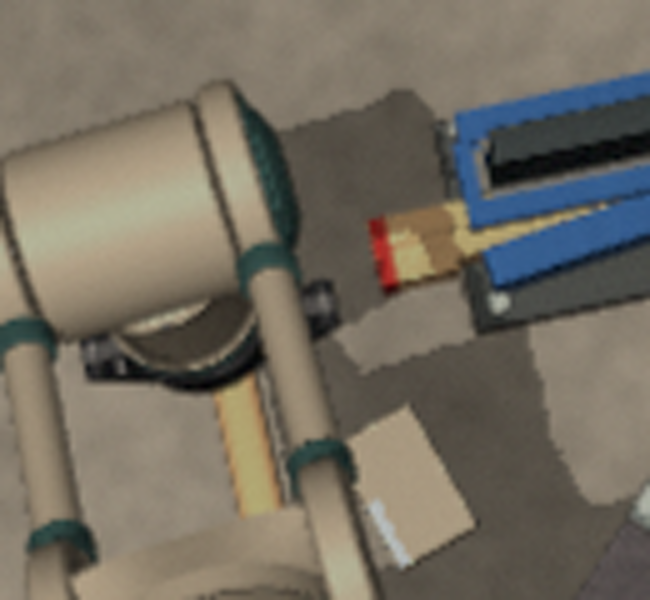

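Call:
{"name": "carry_out", "arguments": {
  "deltas": [0.3, 0, 0.03, 0, 0, 0, -1, 0.4, 0, 0, 0, -0.06, 0, -1, 0.35, 0, 0, 0, 0, 0, -1, 0.2, 0, 0, 0, 0, 0, -1, 0, -0.2, 0, 0, 0, 0, -1, 0, -0.3, 0, 0, 0, 0, -1, 0, -0.15, 0, 0, 0, 0, -1, 0, 0, 0, 0, 0, 0, -1]
}}

```text
clock: 24.88
position: [0.4484, 0.181, 0.0496]
ee_rot: [0.704, -0.082, 0.7, 0.083]
contact_force: [0.1, -0.3, -6.0]
width: 0.0216
```

```bash
python3 - <<'E'
from h import *
a=np.radians(13.5); X=np.array([np.cos(a),np.sin(a)]);Y=np.array([-X[1],X[0]]);C=np.array([.5695,.0145])
plan([*(C-.081*X+.158*Y),.0475],yawtool(103.5))
s=grab('side'); save(s,'b4s.png',(220,140,320,230),7)
s=grab('top'); save(s,'b4t.png',(200,150,320,270),5)
E
```

```text
pos [0.4484 0.181  0.0496] F [ 0.12 -0.26 -6.05] w 0.0216 t 24.875 q [ 0.24  0.32  1.96  0.    0.85 -1.57]
shift mm [  2.1 -32.2  -2.1] units60 [ 0.035 -0.537 -0.034] turn units4 [-0.024  0.083 -0.002]
```

View pics/b4s.png

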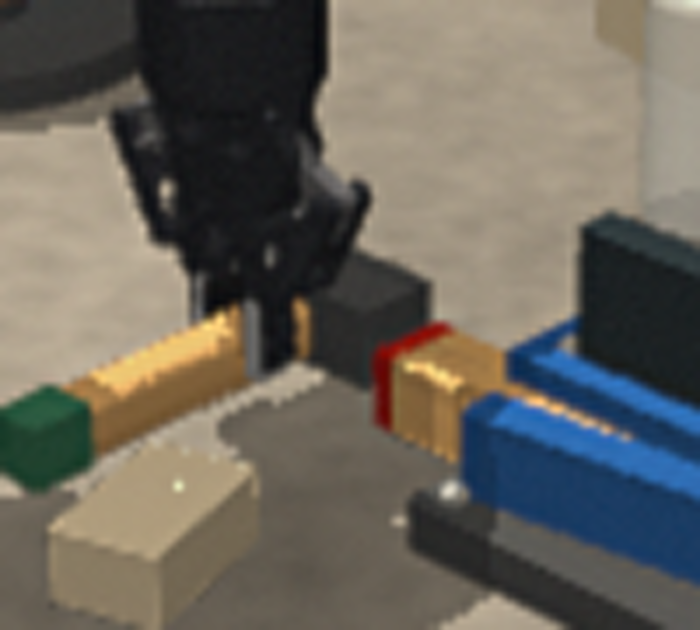

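View pics/b4t.png

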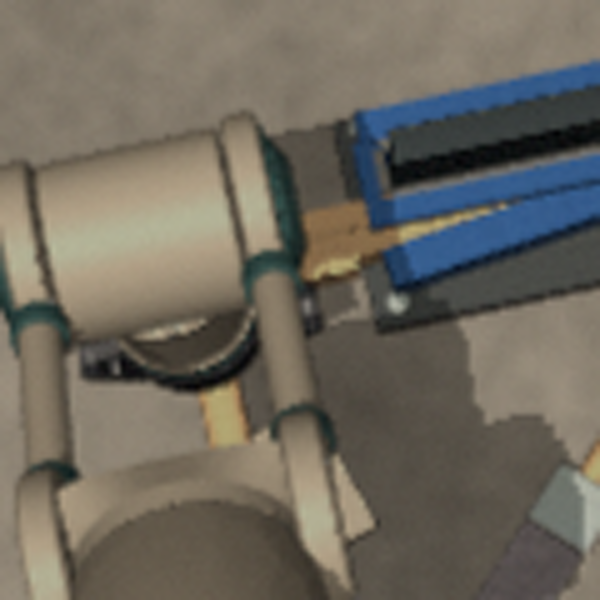

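Call:
{"name": "carry_out", "arguments": {
  "deltas": [0, -0.05, 0, 0, 0, 0, -1, 0, -0.05, 0, 0, 0, 0, -1, 0, -0.05, 0, 0, 0, 0, -1, 0, -0.05, 0, 0, 0, 0, -1, 0, 0, 0, 0, 0, 0, -1]
}}

```text
clock: 25.6
position: [0.4509, 0.1702, 0.0489]
ee_rot: [0.704, -0.083, 0.7, 0.083]
contact_force: [1.9, 3.7, -6.3]
width: 0.0216
```

Hammer is on the wedge, pushing against its 4 N friction.

Call:
{"name": "carry_out", "arguments": {
  "deltas": [0, -0.05, 0, 0, 0, 0, -1, 0, -0.05, 0, 0, 0, 0, -1, 0, -0.05, 0, 0, 0, 0, -1, 0, -0.05, 0, 0, 0, 0, -1, 0, 0, 0, 0, 0, 0, -1]
}}

```text
clock: 26.22
position: [0.4544, 0.1598, 0.0491]
ee_rot: [0.705, -0.082, 0.7, 0.084]
contact_force: [2.0, 9.4, -7.6]
width: 0.0218
```

Call:
{"name": "carry_out", "arguments": {
  "deltas": [0, -0.04, 0, 0, 0, 0, -1, 0, -0.04, 0, 0, 0, 0, -1, 0, 0, 0, 0, 0, 0, -1]
}}

```text
clock: 26.6
position: [0.456, 0.1554, 0.0492]
ee_rot: [0.705, -0.081, 0.699, 0.084]
contact_force: [3.1, 10.3, -8.9]
width: 0.0215
```

Call:
{"name": "carry_out", "arguments": {
  "deltas": [0, -0.04, 0, 0, 0, 0, -1, 0, -0.04, 0, 0, 0, 0, -1, 0, 0, 0, 0, 0, 0, -1]
}}

```text
clock: 26.98
position: [0.4575, 0.1508, 0.0493]
ee_rot: [0.705, -0.082, 0.699, 0.084]
contact_force: [3.1, 10.6, -7.7]
width: 0.0218
```

Call:
{"name": "carry_out", "arguments": {
  "deltas": [0, -0.04, 0, 0, 0, 0, -1, 0, -0.03, 0, 0, 0, 0, -1, 0, 0, 0, 0, 0, 0, -1]
}}

```text
clock: 27.35
position: [0.458, 0.1489, 0.0494]
ee_rot: [0.705, -0.08, 0.699, 0.085]
contact_force: [2.2, 18.1, -7.3]
width: 0.0215
```

Call:
{"name": "carry_out", "arguments": {
  "deltas": [0, -0.015, 0, 0, 0, 0, -1, 0, 0, 0, 0, 0, 0, -1]
}}

```text
clock: 27.6
position: [0.4579, 0.1489, 0.0495]
ee_rot: [0.705, -0.079, 0.699, 0.086]
contact_force: [0.5, 21.4, -7.0]
width: 0.0217
```

```bash
python3 - <<'E'
from h import *
s=grab('side'); save(s,'c1s.png',(240,140,360,230),6)
print(readout.get_state()['position'])
E
```

```text
[0.45795565 0.14881863 0.04946019]
```

View pics/c1s.png

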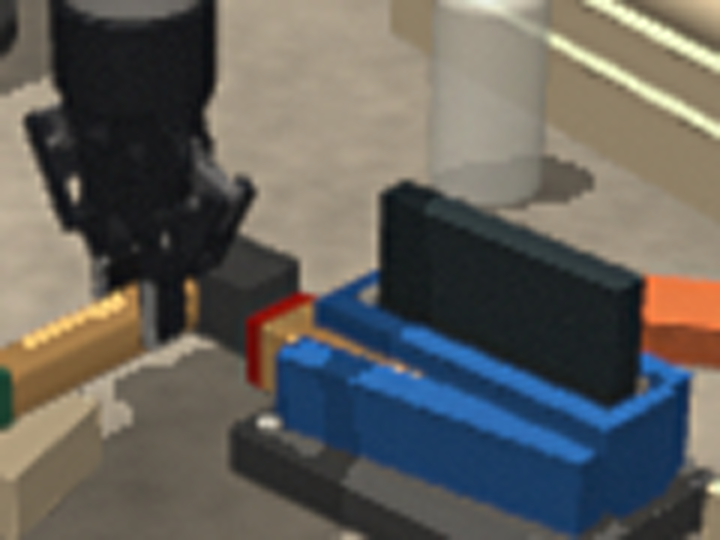

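The wedge has stopped at 21 N with its face about 118 mm along the clamp. I back off and take the hammer to its old spot.

Call:
{"name": "carry_out", "arguments": {
  "deltas": [0, 0.1, 0, 0, 0, 0, -1, 0, 0.3, 0, 0, 0, 0, -1, 0, 0.4, 0, 0, 0, 0, -1, 0, 0.4, 0, 0, 0, 0, -1, -0.3, 0.2, 0, 0, 0, 0, -1, -0.5, 0, 0, 0, 0, 0, -1, -0.2, 0, 0, 0, 0, 0, -1, 0, 0, 0, 0, 0, 0, -1]
}}

```text
clock: 28.65
position: [0.4371, 0.225, 0.1094]
ee_rot: [0.704, -0.083, 0.7, 0.083]
contact_force: [-0.8, 0.2, -6.5]
width: 0.0218
```

```bash
python3 - <<'E'
from h import *
plan([.50,.345,.1],yawtool(103.5))
s=grab('side'); save(s,'c2s.png',(200,110,360,230),5)
s=grab('top'); save(s,'c2t.png',(240,150,350,225),7)
E
```

```text
pos [0.4371 0.225  0.1094] F [-0.78  0.21 -6.47] w 0.0218 t 28.65 q [ 0.33  0.25  1.87 -0.    1.01 -1.47]
shift mm [  9.8 102.1  89.1] units60 [0.163 1.701 1.485] turn units4 [-0.007  0.076  0.01 ]
```

View pics/c2s.png

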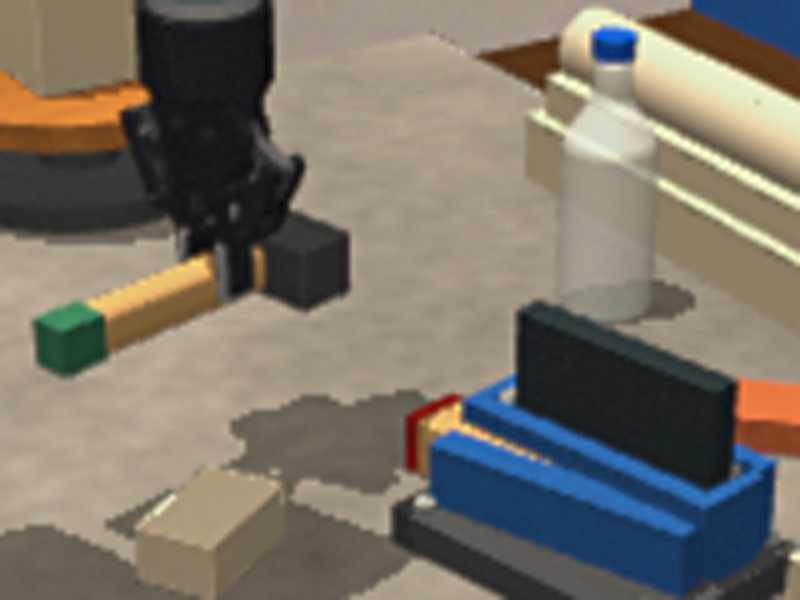

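View pics/c2t.png

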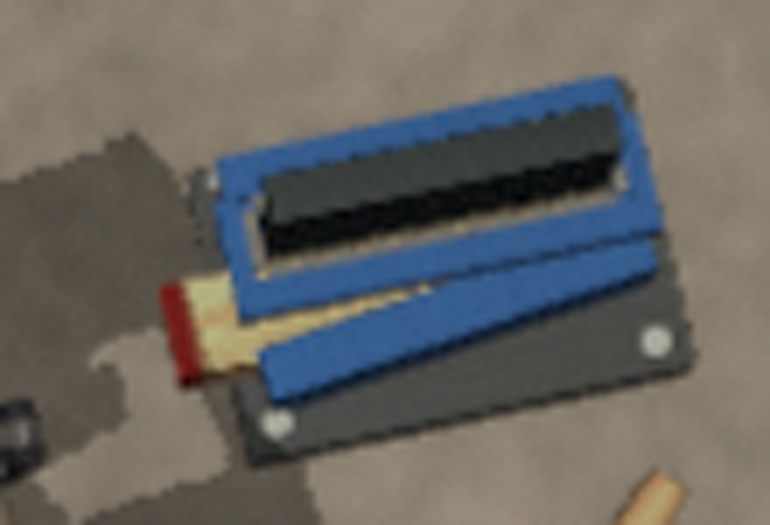

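```bash
python3 - <<'E'
from h import *
im=load('top')
a=np.radians(13.5); X=np.array([np.cos(a),np.sin(a)]);Y=np.array([-X[1],X[0]]);C=np.array([.5695,.0145])
w=ray(im,np.array([(162,285),(183,388)])/7-.5+[240,150],np.full(2,.061))[:,:2]; print('wedge y',((w-C)@Y).round(4))
w=ray(im,np.array([(264,180),(618,104),(622,150),(270,226)])/7-.5+[240,150],np.full(4,.13))[:,:2]; print('slab',((w-C)@X).round(4),((w-C)@Y).round(4))
E
```

```text
wedge y [0.115  0.1155]
slab [ 0.0093  0.0093 -0.0088 -0.0089] [ 0.0683 -0.0722 -0.0695  0.0699]
```

Call:
{"name": "carry_out", "arguments": {
  "deltas": [0, 0.2, 0.18, 0, 0, 0, -1, 0, 0.4, 0.35, 0, 0, 0, -1, 0, 0.4, 0.35, 0, 0, 0, -1, 0, 0.4, 0.35, 0, 0, 0, -1, 0, 0.3, 0.25, 0, 0, 0, -1, 0.2, 0, 0, 0, 0, 0, -1, 0.4, 0, 0, 0, 0, 0, -1, 0.4, 0, 0, 0, 0, 0, -1, 0.3, 0, 0, 0, 0, 0, -1, 0, 0, 0, 0, 0, 0, -1]
}}

```text
clock: 30.0
position: [0.4973, 0.3441, 0.0285]
ee_rot: [0.701, -0.084, 0.703, 0.082]
contact_force: [-0.1, 0.8, -5.6]
width: 0.022
```

Call:
{"name": "carry_out", "arguments": {
  "deltas": [0.1, 0, 0, 0, 0, 0, -1, 0.08, 0, 0, 0, 0, 0, -1, 0.04, 0, 0, 0, 0, 0, -1, 0, 0, 0, 0, 0, 0, -1]
}}

```text
clock: 30.5
position: [0.4997, 0.3456, 0.0182]
ee_rot: [0.704, -0.083, 0.701, 0.083]
contact_force: [-0.2, -0.2, -6.5]
width: 0.0222
```

Call:
{"name": "carry_out", "arguments": {
  "deltas": [0.05, 0, 0, 0, 0, 0, -1, 0.05, 0, 0, 0, 0, 0, -1, 0, 0, 0, 0, 0, 0, -1]
}}

```text
clock: 30.88
position: [0.4997, 0.3456, 0.0119]
ee_rot: [0.704, -0.083, 0.701, 0.083]
contact_force: [-0.0, 0.4, -6.3]
width: 0.0217
```

Call:
{"name": "carry_out", "arguments": {
  "deltas": [0.03, 0, 0, 0, 0, 0, -1, 0.02, 0, 0, 0, 0, 0, -1, 0, 0, 0, 0, 0, 0, -1]
}}

```text
clock: 31.25
position: [0.4997, 0.3456, 0.0114]
ee_rot: [0.704, -0.083, 0.7, 0.083]
contact_force: [-4.2, -3.8, 9.1]
width: 0.0215
```

Grounded. I release it slowly and lift away.

Call:
{"name": "carry_out", "arguments": {
  "deltas": [-0.02, 0, 0, 0, 0, 0, -0.3, 0, 0, 0, 0, 0, 0, 0, 0, 0, 0, 0, 0, 0, 0.1, 0, 0, 0, 0, 0, 0, 0.1, -0.2, 0, 0, 0, 0, 0, 0.1, -0.5, 0, 0, 0, 0, 0, 0.1, -0.6, 0, 0, 0, 0, 0, 0.1, -0.6, 0, 0, 0, 0, 0, 0.1, -0.6, 0, 0, 0, 0, 0, 0.1, 0, 0, 0, 0, 0, 0, 0.1]
}}

```text
clock: 32.5
position: [0.5011, 0.3466, 0.1645]
ee_rot: [0.706, -0.082, 0.698, 0.084]
contact_force: [0.6, 0.3, -0.2]
width: 0.0472
```

```bash
python3 - <<'E'
from h import *
s=grab('side'); save(s,'d1s.png',None,1.4)
s=grab('top'); save(s,'d1t.png',None,1.4)
E
```

```text
(no output)
```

View pics/d1s.png

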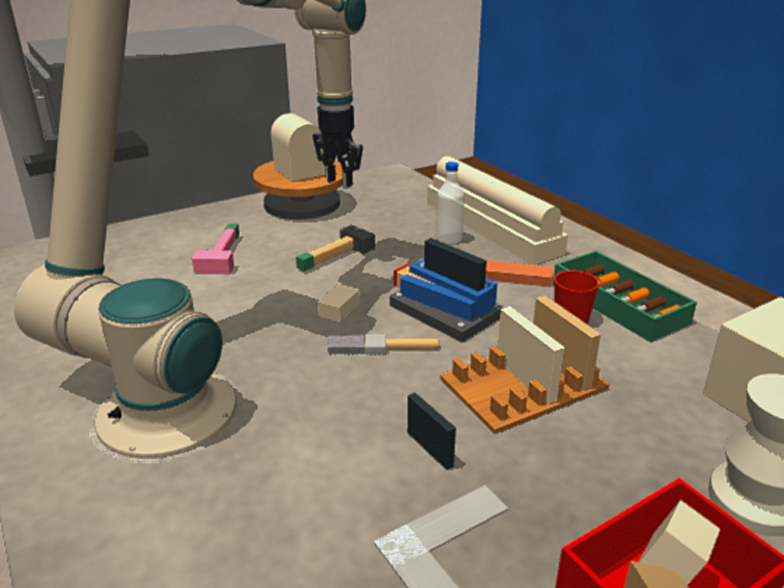

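View pics/d1t.png

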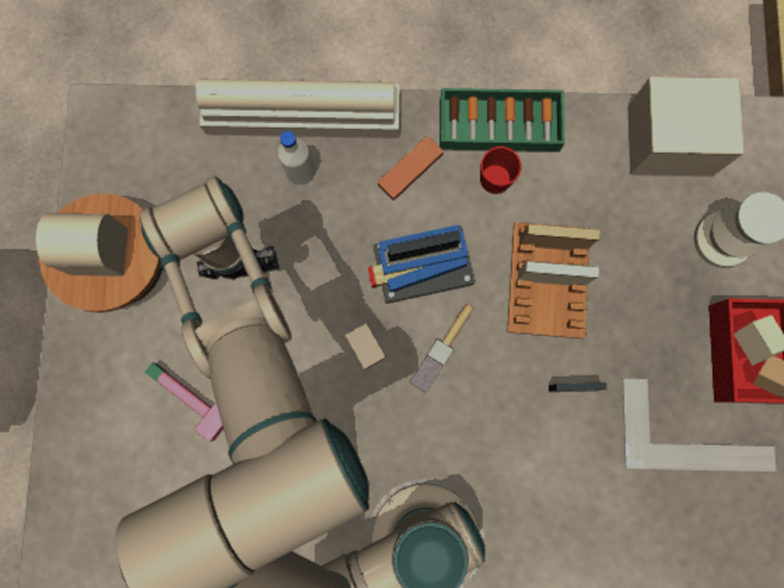

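Hammer lies flat on the bench at about (335,250), well clear of the clamp. The slate stands in the slot, the wedge is driven in, and nothing else has moved.

```bash
python3 - <<'E'
from h import *
print(job.sign_off())
E
```

```text
the job is handed in; nothing more can be done
None
```

The job is done and handed in, at about 32.5 s of the 72 s allowed. No verdict was reported.

- **Slate:** I lifted it out of the rack and lowered it into the clamp slot. It touched the floor at the expected height (TCP z 0.099 m). I released it there without a drop. After wedging, the top view puts its centre within about 1 mm of the slot centre, upright and in line.
- **Wedge:** I pushed the red end with the hammer head in small steps rather than sharp taps. It advanced against about 4 N, then about 10 N as the slab took up, and stopped at 18–21 N. The last push gave no further travel.
- **Hammer:** It lies flat on the bench near where it started, clear of the clamp and wedge. In the last pictures the other slabs and bystanders are where they began.

Three points are less certain:

- **Wedge position:** I measured the final face at clamp y of about 115 mm from the picture. The arm position gave about 118 mm. The 3 mm gap is within what I can read off the image.
- **Wedge grip:** The wedge's pressure on the slate can't be measured directly. I am inferring it from the push force and the stop.
- **Push force:** The 21 N final reading was slightly over the 12–20 N guideline.

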